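# Clamp a test coupon in the marking press and strike its stamp

## Task

Mark the aluminium test coupon: slide it into the green marking press until it is fully home against the end stop, then wind the crank clockwise until the clamp pad touches it and give it a quarter turn more. Then pick up the mallet, drive the sprung stamp all the way down with a quick blow of the mallet's face, and stand the mallet back on its rubber block, leaving the coupon clamped and the rest of the bench undisturbed.

Things in the scene. Friction and masses are not known exactly. Their poses are not given: they have to be found in the camera images.
- press: Green C-frame marking press, fixed. Origin: table level, straight under the stamp. Its x runs from the open mouth (coupon enters towards +x) to the column, z up. Base plate x -98..118, y -55..55 mm, 12 mm high. Overarm x -20..102, y -20..20: underside z 66 mm (bushing under the stamp: 58), top 92. Clamp screw axis upright at x 48, y 0. Column x 60..102.
- coupon_home (a point): Where the centre of the coupon's underside lies when fully home: press x -10, y 0, z 30 mm. It then lies on the steel anvil bar (x -76..60, y -15..15, top z 30 mm), overhanging it both sides, so fingers can straddle it, with its end on the stop at x 60 and 53 mm sticking out of the mouth. Guide cheeks at y +-21.5 mm, x -5..60, top z 36; flared mouth x -27..-5.
- coupon: Loose aluminium plate 140 x 40 x 8 mm (x, y, z), 0.12 kg, with a 9 mm hanging hole 12 mm from its -x end. Origin: centre of its underside. Starts flat on the table, hole end nearer to the robot; it is meant to go into the press with the other end first.
- crank (a joint): Clamp crank angle, rad: grows clockwise seen from above, lowering the pad 10 mm a turn. Starts at 0 to 1.3. Pad (22 mm disc) touches the coupon at 5.24; a quarter turn more is 6.81. The arm, from screw axis to knob, points 30 deg counter-clockwise of press x at 0, along press +y at contact, along +x after the quarter turn. Friction 0.06 N m; stays where left; pad then clamps with about 10 N.
- knob_mid (a point): Middle of the crank's black knob, 42 mm from the screw axis: upright, 22 mm in diameter, 37 mm tall, the point 20 mm above its foot, at 163 mm above the table at crank 0, sinking 10 mm a turn. The knob spins freely on its own axis, so it can be held from above at a fixed yaw and carried round in a circle.
- stamp_top (a point): Centre of the top of the sprung steel stamp: round striking head, 28 mm in diameter, 124 mm above the table at rest, 110 mm when fully down. It springs back up by itself.
- stamp (a joint): Travel of the stamp, m: 0 at rest, 0.014 fully down on its stop, where it marks the coupon. Spring force 4 N at rest, 9 N fully down. It marks only when struck: mallet coming down at about 0.2 m/s or more and carried through to the stop; a slow squeeze does not mark.
- mallet: Loose mallet, 0.32 kg, standing on its lower face, head axis (z) upright, handle level. Origin: centre of the lower face, which strikes. Head 44 mm in diameter, 72 mm high, white nylon faces, dark steel middle. Wooden handle towards -x: 22 mm wide (y), 26 mm high, axis 36 mm above the lower face, from x -22 to -137 mm. Centre of mass about 6 mm from the head axis.
- mallet_grip (a point): Point on the axis of the mallet's handle, 46 mm from the head axis and 36 mm above the lower face: the place to grip, across the handle.
- rubber_pad: Black rubber block, fixed, 110 x 110 x 10 mm; origin: centre of its underside. The mallet stands near its middle, its lower face 10 mm above the table.
- beaker: Clear beaker 64 mm wide, 76 mm high, a bystander at the back left. Origin: centre of its underside.
- amber_bottle: Amber bottle 46 mm wide, 88 mm high, a bystander at the back right. Origin: centre of its underside.
- timer: White timer 75 x 75 x 17 mm, a bystander at the front. Origin: centre of its underside.
- tape_roll: Green roll of tape, 70 mm wide, 13 mm high, a bystander at the back right. Origin: centre of its underside.

How it is judged (in metres and radians):
On the way, in this order (a step that is already met when the one before it is completed fails the run):
1. the coupon lies on the anvil, fully home against the end stop (x of coupon in the frame of press above -0.0145 m and y of coupon in the frame of press between -0.004 and 0.004 m and z of coupon in the frame of press below 0.0325 m and angle between the x axis of coupon and the x axis of press, either way round below 0.06 rad), for 0.2 s.
2. with the coupon still home, the crank is wound a quarter turn (give or take 30 degrees) past contact and let go (value of joint crank between 6.29 and 7.33 rad and x of coupon in the frame of press above -0.0145 m and contact force between the fingers and press below 0.5 N), for 0.2 s.
3. the mallet's face comes down on the stamp faster than 0.12 m/s (within 24 mm of it, the stamp not yet down) (value of joint stamp below 0.012 m and linear speed of mallet above 0.12 m/s and distance between mallet and stamp_top below 0.024 m).
4. the blow carries the stamp all the way down (within 1.5 mm of its stop) under the mallet's face (value of joint stamp above 0.0125 m and distance between mallet and stamp_top below 0.024 m).
At the end, for the whole second after the job is handed in: Coupon on the anvil within 4.5 mm of fully home, centred within 4 mm, straight within 0.06 rad; crank at 6.29 to 7.33 rad; stamp sprung back up; mallet at rest, upright within 0.1 rad, on the rubber block, head axis within 45 mm of its centre (all of step 1 and angle between mallet's own z axis and vertical below 0.1 rad and horizontal distance between mallet and rubber_pad below 0.045 m and height (world z) of mallet below 0.014 m and linear speed of mallet below 0.02 m/s and value of joint crank between 6.29 and 7.33 rad and height (world z) of stamp_top above 0.121 m); the robot touches nothing.
It fails at once if a bystander (beaker, amber bottle, timer, roll of tape) is moved by more than 30 mm (distance of any of beaker, amber_bottle, timer, tape_roll from where it was at the start of the episode above 0.03 m).
It also fails if it takes over 72 s, if anything falls off the work surface, if the arm or the gripper's body presses on something with over 40 N, if the wrist force passes 120 N, or if a joint passes its speed limit or range.

## Robot

A 7-joint arm with a two-finger parallel gripper is mounted at the origin on a cart in front of the work surface, level with it; the furniture and walls round the work are solid. World frame = base frame: x ahead of the robot, y to its left, z up, the work surface at z = 0. Lengths are in mm, angles in rad, forces in N, time in s.
With the tool pointing down it reaches from about 425 to 875 mm from the base axis. Payload 4.7 kg.
Tool frame: the origin (TCP) lies between the finger pads; the fingertips stand 11 mm ahead of it and the grasp point (between the pads) lies 8 mm behind it; z points along the fingers, y is the line along which they close (so a half turn about z gives the same grasp; the last joint's range is limited). The gripper opens to 85 mm and grips with 20 to 120 N. Pads are 22 mm wide; open, the fingers measure 114 mm over their backs; the gripper's body (76 mm by 85 mm) begins 54 mm behind the grasp point. The pads swing forward as they close: fully open they stand 13 mm farther back than shut.
Start: joints at [1.12, 0.321, -0.07, 1.45, 0.023, 1.371, -0.057], TCP at [291.343, -581.07, 242.349] pointing down, gripper open.
Joint ranges: [-2.86, 2.86], [-0.3, 2.09], [-1.38, 1.24], [0.06, 2.45], [-1.56, 4.7], [0.09, 2.05], [-2.69, 2.69]. Speed limits (rad/s): [2.57, 2.57, 3.14, 3.14, 3.14, 3.14, 3.14].

## Interface

Orientations are given as a rotation vector (axis times angle).
In Python, from workcell import get_state, snapshot, ctrl gives the robot as it stands. The module is installed in compiled form; this text tells all that it offers.
- The arm moves only by the tool apply_moves, never from a script. Its argument "deltas" is a list of rows, each a list of 7 numbers: the turn, a rotation vector about the tool's x, y, z in rad, then the shift along the tool's x, y, z in m, then the gripper's target within -1 to 1 (shut at 1, half-way at 0, fully open at -1). A call has 1 to 8 rows; each row shifts and turns the commanded pose from where the row before left it, along the tool's axes as they then stand; what a row does not reach is not made up. A row lasts 1/8 s, in which the tool goes at most 62.5 mm and 10.7 degrees, less where a joint would pass 70% of its speed; a pose out of reach is approached as far as the arm can. A call is refused whole if a number of a shift passes 0.0625 or a number of a turn 0.188, either way. A call with a gripper value outside its range is refused whole. The fingers move at their own pace and stop on an object; the grip force is fixed at half the most. Time passes only in rows, so rows that do not move let the fingers close. It gives the time, the measured TCP pose, the force, the opening and the grip force at its end, in the units of the state.
- get_state(): the state, without advancing time (a new reading comes with each control period).
- snapshot(name): name is "scene" or "side" or "wrist"; returns a dict with "img" (420x560x3 uint8, red, green, blue), "fx", "fy", "cx", "cy" (pixels), "extrinsics" (4x4, takes a point from camera to world coordinates); the wrist camera has in their place "hand_eye" (4x4, takes a point from camera to tool coordinates, whose origin is the TCP and whose axes are the flange's). Camera axes: x right, y down, z forward; pixel columns grow to the right and rows downward; lengths in mm; the calibration is good to about 2 mm. A picture is of the moment at which its call begins: read the wrist's pose just before it. There is no depth.
- ctrl.finish_job(): hands the job in; it is judged then, once.
The state is a dict: "clock": time; "joint_positions": joint angles; "joint_vel": joint speeds; "effort": joint torques, N m; "ee_pos": TCP position; "tool_rot": TCP orientation; "wrist_force": force on the tool from outside, world axes, zero at the start; "wrist_torque": the same for the moment, N m; "finger_gap": finger opening in mm; "gripper_force": force on a finger pad.
Only numpy, scipy, OpenCV 4.12 (cv2) and the standard library are available. Lean on these libraries where they do the work, as an engineer would, in place of code of your own. Each camera call takes 0.05 s, during which the arm holds its last target. There are 200 camera calls.

## Working session

There is one attempt and no reset: what is moved stays moved. The work goes in short steps, Python scripts to look and compute and a tool call to move; the robot and the scene stay as the last step left them, time stands still between calls to the robot, and variables do not carry over. Pictures are saved under pics/ and viewed, at most 10 in all, crops included, and the job is handed in when it is done.

Besides the shell and the picture viewer there is one more tool, called after "Call:" by a JSON object that holds its "op" and its "data". apply_moves: Moves the arm, as the interface text tells. Its arguments: {"type":"object","properties":{"deltas":{"type":"array","items":{"type":"array","items":{"type":"number"}}}},"required":["deltas"]}

```bash
mkdir -p pics; cat > h.py <<'E'
import numpy as np,cv2
from workcell import get_state,snapshot,ctrl
from scipy.spatial.transform import Rotation as R
def snap(n,f):
    s=get_state();d=snapshot(n)
    if 'hand_eye' in d:
        T=np.eye(4);T[:3,:3]=R.from_rotvec(s['tool_rot']).as_matrix();T[:3,3]=s['ee_pos'];d['E']=T@np.array(d['hand_eye'])
    else: d['E']=np.array(d['extrinsics'])
    cv2.imwrite('pics/%s.png'%f,d['img'][:,:,::-1]);np.savez('pics/%s.npz'%f,**{k:d[k] for k in('img','fx','fy','cx','cy','E')})
    return d
def load(f): return dict(np.load('pics/%s.npz'%f))
def ray(d,u,v):
    r=d['E'][:3,:3]@np.array([(u-d['cx'])/d['fx'],(v-d['cy'])/d['fy'],1]);return d['E'][:3,3],r/np.linalg.norm(r)
def onz(d,u,v,z):
    o,r=ray(d,u,v);return o+r*(z-o[2])/r[2]
def proj(d,p):
    q=np.linalg.inv(d['E'])@np.append(p,1);return np.array([d['fx']*q[0]/q[2]+d['cx'],d['fy']*q[1]/q[2]+d['cy']])
E
python3 - <<'E'
from h import *
s=get_state();print({k:np.round(v,3) for k,v in s.items()})
print(R.from_rotvec(s['tool_rot']).as_matrix().round(3))
for n in('scene','side','wrist'):
    d=snap(n,n+'0');print(n,d['E'].round(2).tolist(),d['fx'],d['cx'],d['cy'])
E
```

```text
{'clock': np.float64(0.0), 'joint_positions': array([ 1.12 ,  0.322, -0.07 ,  1.452,  0.023,  1.371, -0.057]), 'joint_vel': array([-0.001,  0.   , -0.001, -0.   ,  0.   , -0.002, -0.001]), 'effort': array([ 1.0000e-03, -4.9358e+01, -3.8100e-01, -3.1434e+01,  1.3000e-02,
        1.1000e-02, -0.0000e+00]), 'ee_pos': array([ 291.072, -580.618,  241.219]), 'tool_rot': array([-3.055e+00, -7.230e-01,  1.000e-03]), 'wrist_force': array([-0.237,  0.537, -0.76 ]), 'wrist_torque': array([ 0.005,  0.031, -0.051]), 'gripper_force': np.float64(0.0), 'finger_gap': np.float64(85.454)}
[[ 0.894  0.448 -0.001]
 [ 0.448 -0.894  0.002]
 [-0.    -0.002 -1.   ]]
scene [[-0.62, -0.33, 0.71, -317.97], [-0.78, 0.24, -0.58, 710.87], [0.02, -0.91, -0.41, 624.36], [0.0, 0.0, 0.0, 1.0]] 478.3602965823628 277.83716396658616 206.64455844550633
side [[-0.9, -0.28, 0.34, 211.89], [-0.44, 0.61, -0.66, 669.48], [-0.02, -0.74, -0.67, 830.4], [0.0, 0.0, 0.0, 1.0]] 447.934348474375 272.6757950937009 210.29069399969472
wrist [[0.45, -0.86, -0.25, 353.8], [-0.89, -0.43, -0.12, -549.41], [-0.0, 0.27, -0.96, 372.9], [0.0, 0.0, 0.0, 1.0]] 314.1529729256486 280.1089547624756 211.95031658148935
```

View pics/scene0.png

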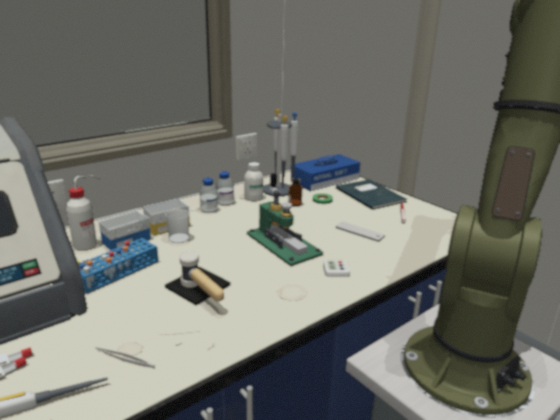

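View pics/side0.png

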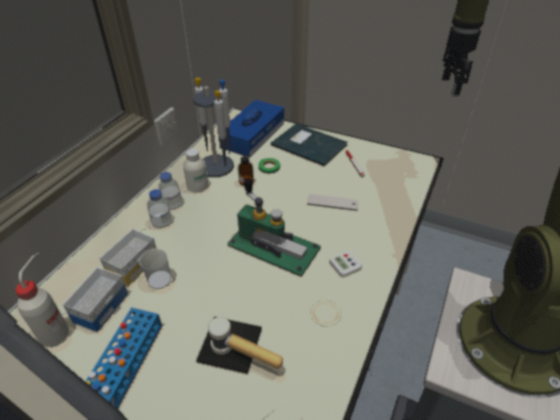

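Scene view: press around (284,240), coupon (360,231), mallet (200,275), timer (337,268). Side view: press (274,245), coupon (332,202), mallet (222,335) with its handle to (280,360), timer (346,263).

```bash
python3 - <<'E'
from h import *
a=load('side0');s=load('scene0')
A=cv2.resize(a['img'][165:285,210:370],(800,600),interpolation=cv2.INTER_CUBIC)
cv2.imwrite('pics/c1.png',A[:,:,::-1])
img=a['img'].astype(int);g=(img[...,1]>img[...,0]*1.4)&(img[...,1]>img[...,2]*1.15)
hsv=cv2.cvtColor(a['img'],cv2.COLOR_RGB2HSV)
def blobs(m,z,lo=60):
    n,l,st,c=cv2.connectedComponentsWithStats(m.astype(np.uint8))
    for i in range(1,n):
        if st[i,4]>lo:
            cs=cv2.findContours((l==i).astype(np.uint8),0,1)[0];r=cv2.minAreaRect(max(cs,key=cv2.contourArea));b=cv2.boxPoints(r)
            print(st[i],c[i].round(),onz(a,*c[i],z).round(),[onz(a,*p,z)[:2].round().tolist() for p in b])
print('green');blobs(g,12)
print('white coupon');
sub=np.zeros(g.shape,bool);sub[185:215,300:365]=1
print(img[202,332],img[190,332]); blobs(sub&(np.abs(img-img[202,332]).sum(2)<40),8)
print('black pad');blobs((img.sum(2)<110)&(np.arange(560)[None]<300)&(np.arange(560)[None]>190)&(np.arange(420)[:,None]>310)&(np.arange(420)[:,None]<375),10)
for u,v,z in[(346,263,17),(220,330,82),(281,360,46)]:print(u,v,onz(a,u,v,z).round())
E
```

```text
green
[259 159  21  14 141] [269. 166.] [ 729. -320.   12.] [[772.0, -338.0], [715.0, -364.0], [686.0, -304.0], [741.0, -278.0]]
[ 229  206   91   69 1838] [269. 243.] [580. -27.  12.] [[680.0, 21.0], [714.0, -131.0], [464.0, -97.0], [454.0, 40.0]]
white coupon
[169 163 158] [176 178 159]
[ 300  185   65   30 1749] [332. 199.] [ 499. -259.    8.] [[605.0, -278.0], [437.0, -356.0], [398.0, -236.0], [555.0, -162.0]]
black pad
[236 324  24  18 221] [249. 332.] [504. 222.  10.] [[529.0, 244.0], [539.0, 213.0], [488.0, 205.0], [480.0, 236.0]]
[199 338  53  34 761] [225. 359.] [518. 297.  10.] [[566.0, 324.0], [577.0, 271.0], [471.0, 269.0], [465.0, 319.0]]
346 263 [382. -41.  17.]
220 330 [531. 282.  82.]
281 360 [407. 270.  46.]
```

View pics/c1.png

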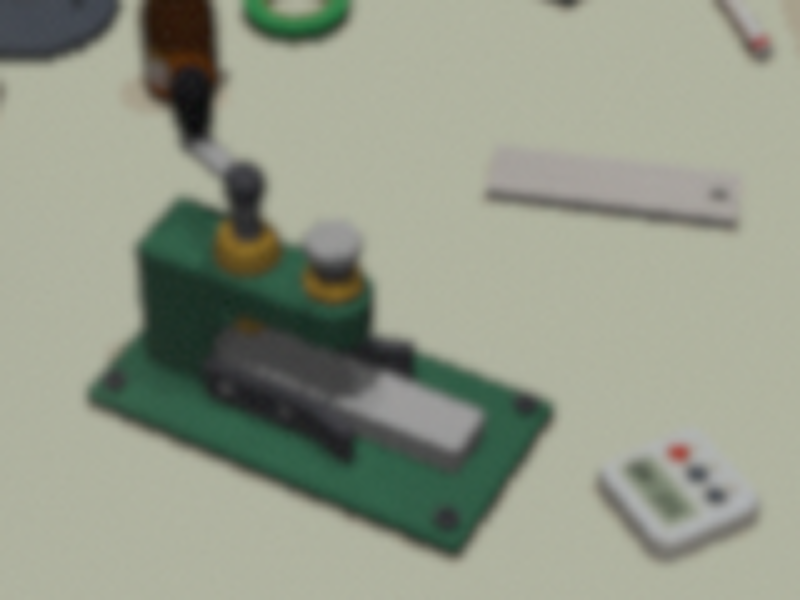

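The crop (5x) shows press base corners at (90,390), (460,545), (553,408). The coupon's top corners are (492,148), (740,178), (738,220), (487,192), with the hole at (719,193). The knob is at (193,95) and the screw at (244,185).

```bash
cat >> h.py <<'E'
def tri(a,pa,b,pb):
    o1,r1=ray(a,*pa);o2,r2=ray(b,*pb);t=np.linalg.lstsq(np.c_[r1,-r2],o2-o1,rcond=None)[0]
    return (o1+t[0]*r1+o2+t[1]*r2)/2
E
python3 - <<'E'
from h import *
a=load('side0')
f=lambda u,v,z:onz(a,210+u/5,165+v/5,z)
P=[f(*p,12) for p in[(90,388),(460,543),(553,408)]];print('base',np.round(P))
x=P[0]-P[1];print('press yaw',np.arctan2(x[1],x[0]),'len',np.linalg.norm(x),np.linalg.norm(P[2]-P[1]))
C=np.array([f(*p,8) for p in[(492,148),(740,178),(738,220),(487,192)]]);print('coupon',C.round());m=C.mean(0)
x=C[0]+C[3]-C[1]-C[2];print(m.round(),np.arctan2(x[1],x[0]),np.linalg.norm(x)/2)
print('stamp',f(333,240,124).round(),'screw',f(244,180,150).round(),'knob',f(193,95,160).round())
y=np.arctan2((P[0]-P[1])[1],(P[0]-P[1])[0])
o=P[1]+R.from_euler('z',y).apply([98,-55,0]);o2=P[2]+R.from_euler('z',y).apply([98,55,0]);print(o,o2)
E
```

```text
base [[675.  17.  12.]
 [466.  30.  12.]
 [458. -70.  12.]]
press yaw -0.0618210657336697 len 210.1785721695348 100.23495824543242
coupon [[ 566. -248.    8.]
 [ 430. -282.    8.]
 [ 420. -248.    8.]
 [ 554. -211.    8.]]
[ 493. -247.    8.] 0.25812967532704323 139.2512014114169
stamp [558. -25. 124.] screw [600. -19. 150.] knob [646. -54. 160.]
[560.09511354 -30.55484533  12.        ] [559.62271903 -20.73606311  12.        ]
```

Call:
{"op": "apply_moves", "data": {"deltas": [[0,0,0.1025,0,0,0,-1],[0,0,0.1025,0,0,0,-1],[0,0,0,0.0375,-0.045,0.01,-1],[0,0,0,0.0375,-0.045,0.01,-1],[0,0,0,0.0375,-0.045,0.01,-1],[0,0,0,0.0375,-0.045,0.01,-1],[0,0,0,0.0375,-0.045,0.01,-1],[0,0,0,0.0375,-0.045,0.01,-1]]}}

```text
clock: 1.15
ee_pos: [439.8, -260.5, 182.0]
tool_rot: [3.115, 0.407, 0.0]
wrist_force: [1.0, -0.8, 0.9]
finger_gap: 85.3
gripper_force: 0.0
```

Call:
{"op": "apply_moves", "data": {"deltas": [[0,0,0,0,0,0,-1],[0,0,0,0,0,0,-1]]}}

```text
clock: 1.4
ee_pos: [439.1, -262.8, 182.2]
tool_rot: [3.114, 0.407, -0.001]
wrist_force: [-0.8, -0.3, -0.4]
finger_gap: 85.6
gripper_force: 0.0
```

```bash
cat >> h.py <<'E'
def st():
    s=get_state();M=R.from_rotvec(s['tool_rot']).as_matrix();return s,np.array(s['ee_pos']),M,np.arctan2(M[1,0],M[0,0])
def to(x,y,z,yaw=None):
    s,p,M,w=st();
    dw=0 if yaw is None else (w-yaw+np.pi)%(2*np.pi)-np.pi   # turn about tool z (down)
    M2=M@R.from_euler('z',dw).as_matrix()
    print('turn z',round(dw,4),'then shift',(M2.T@(np.array([x,y,z])-p)).round(1),'now',p.round(1),'yaw',round(w,4),'tilt',M[2].round(4))
E
python3 - <<'E'
from h import *
s,p,M,w=st();print(s['clock'],p,w,M[2])
snap('wrist','w1')
E
```

```text
1.4 [ 439.10723271 -262.82389972  182.24149299] 0.2599946126702457 [-6.82588823e-04  5.23673610e-04 -9.99999630e-01]
```

View pics/w1.png

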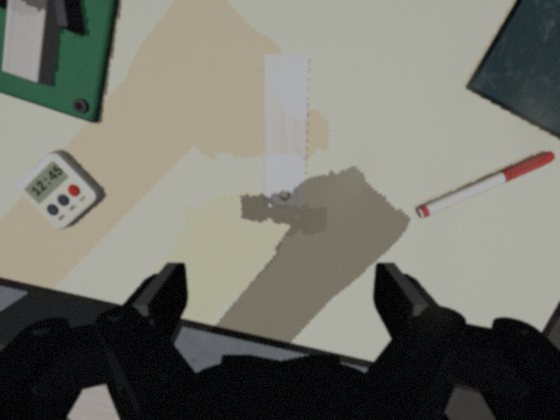

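The wrist view shows the coupon's far end at (265,55)-(309,55), its sides running down to about (264,203)/(306,205), and the hole at (285,196).

```bash
python3 - <<'E'
from h import *
d=load('w1');g=cv2.cvtColor(d['img'],cv2.COLOR_RGB2HSV)
print(g[80,[240,258,262,268,285,305,308,312,330]].tolist(),g[150,[250,270,285,300,315]].tolist())
im=cv2.cvtColor(d['img'],cv2.COLOR_RGB2LAB).astype(int)
m=((im[...,2]<im[80,285,2]+5)&(im[...,0]>100)).astype(np.uint8);m[:, :230]=0;m[:,345:]=0;m[210:]=0
n,l,s,c=cv2.connectedComponentsWithStats(m);i=1+s[1:,4].argmax();print(s[i])
b=cv2.boxPoints(cv2.minAreaRect(cv2.findContours((l==i).astype(np.uint8),0,1)[0][0]));print(b)
B=np.array([onz(d,*p,8) for p in b]);print(B.round(1),'edges',[np.linalg.norm(B[k]-B[k-1]).round(1) for k in range(4)],B.mean(0))
H=onz(d,285,196,8);F=onz(d,287,54.5,8);x=F-H;print('hole',H,'far',F,np.linalg.norm(x),np.arctan2(x[1],x[0]),'centre',H+x/np.linalg.norm(x)*58)
q=H+x/np.linalg.norm(x)*3;to(q[0],q[1],14,np.arctan2(x[1],x[0]))
E
```

```text
[[21, 42, 170], [24, 39, 170], [22, 41, 167], [120, 3, 172], [108, 7, 176], [126, 7, 178], [20, 5, 165], [30, 15, 172], [33, 16, 172]] [[21, 44, 168], [24, 7, 174], [13, 13, 171], [17, 14, 169], [25, 25, 173]]
[ 264   54   46  153 5107]
[[264.  54.]
 [309.  54.]
 [309. 206.]
 [264. 206.]]
[[ 559.  -216.1    8. ]
 [ 569.3 -254.6    8. ]
 [ 435.7 -293.9    8. ]
 [ 424.1 -250.1    8. ]] edges [np.float64(139.2), np.float64(39.8), np.float64(139.2), np.float64(45.3)] [ 497.03138455 -253.67699141    8.        ]
hole [ 439.46390974 -267.80739258    8.        ] far [ 563.90058413 -235.91691733    8.        ] 128.45811903003002 0.25087928815517246 centre [ 495.6481912  -253.40855521    8.        ]
turn z 0.0073 then shift [  2.7   4.1 168.4] now [ 438.8 -263.6  182.4] yaw 0.2581 tilt [-5.e-04  6.e-04 -1.e+00]
```

Call:
{"op": "apply_moves", "data": {"deltas": [[0,0,0.006,0.0027,0.004,0.05,-1],[0,0,0,0,0,0.05,-1],[0,0,0,0,0,0.04,-1],[0,0,0,0,0,0.028,-1],[0,0,0,0,0,0,1],[0,0,0,0,0,0,1],[0,0,0,0,0,0,1],[0,0,0,0,0,0,1]]}}

```text
clock: 2.45
ee_pos: [444.2, -266.9, 16.6]
tool_rot: [3.113, 0.397, 0.003]
wrist_force: [-1.9, -0.3, 6.4]
finger_gap: 36.2
gripper_force: 59.3
```

Call:
{"op": "apply_moves", "data": {"deltas": [[0,0,0,0,0,0,1],[0,0,0,0,0,0,1],[0,0,0,0,0,-0.04,1],[0,0,0,0,0,-0.04,1],[0,0,0,0,0,0,1]]}}

```text
clock: 3.08
ee_pos: [445.8, -267.2, 98.8]
tool_rot: [3.11, 0.397, 0.01]
wrist_force: [0.2, -0.6, -1.6]
finger_gap: 35.4
gripper_force: 61.1
```

```bash
python3 - <<'E'
from h import *
s,p,M,w=st();print(s['clock'],p,w,s['finger_gap'],s['gripper_force'])
a=snap('wrist','w2');b=snap('side','s2')
cv2.imwrite('pics/c2.png',np.hstack([a['img'],cv2.resize(b['img'][150:290,200:390],(570,420))])[:,:,::-1][:, ::1])
o=cv2.imread('pics/c2.png');cv2.imwrite('pics/c2.png',cv2.resize(o,(800,int(800*420/o.shape[1]))))
E
```

```text
3.075 [ 445.82933596 -267.20061124   98.7762128 ] 0.2536537595200973 35.37708089623598 61.10488247126341
```

View pics/c2.png

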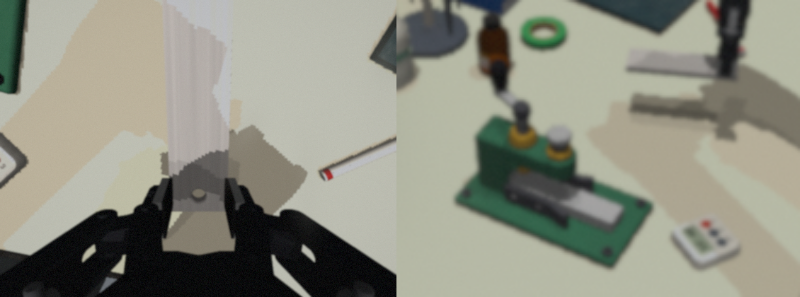

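The coupon is held level, with the hole between the pads. Next I look at the press from above.

Call:
{"op": "apply_moves", "data": {"deltas": [[0,0,0,0,0,-0.05,1],[0,0,0.16,0,0,0,1],[0,0,0.16,0,0,0,1],[0,0,0,0,-0.035,-0.02,1],[0,0,0,0,-0.035,-0.02,1],[0,0,0,0,-0.035,0,1],[0,0,0,0,0,0,1],[0,0,0,0,0,0,1]]}}

```text
clock: 4.18
ee_pos: [449.2, -161.2, 183.2]
tool_rot: [-3.14, 0.104, 0.003]
wrist_force: [0.0, 0.1, -1.5]
finger_gap: 35.5
gripper_force: 61.9
```

```bash
python3 - <<'E'
from h import *
s,p,M,w=st();print(s['clock'],p,w,M[2])
a=snap('wrist','w3')
cv2.imwrite('pics/c3.png',cv2.resize(a['img'],(800,600),interpolation=cv2.INTER_CUBIC)[:,:,::-1])
E
```

```text
4.175 [ 449.20437724 -161.16897222  183.24308166] -0.06641050141148387 [-1.96137680e-03  3.94426673e-05 -9.99998076e-01]
```

View pics/c3.png

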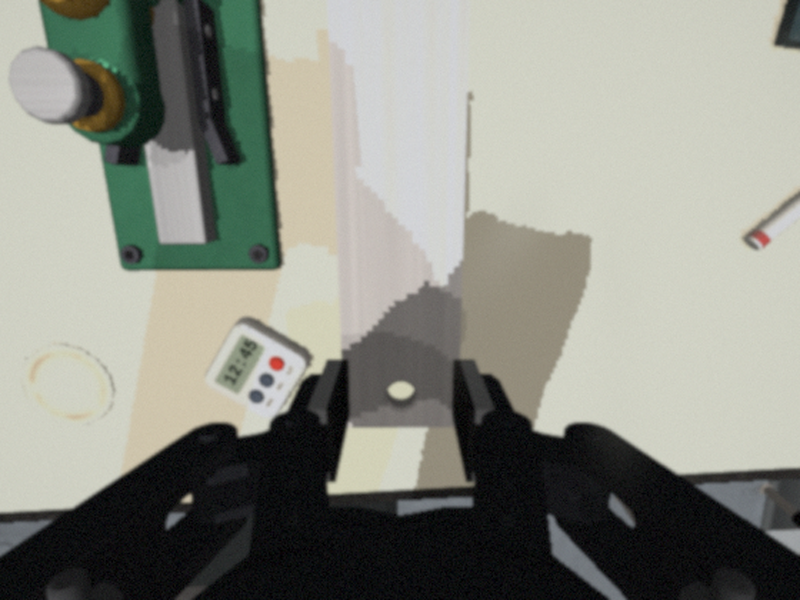

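The view (800x600) shows base front corners at (121,268) and (281,266). The base's right edge runs up to (262,0). The anvil's front top edge spans (158,243)-(205,241), and the stamp head centre is (45,85).

```bash
python3 - <<'E'
from h import *
d=load('w3');k=1/1.42857
f=lambda u,v,z:onz(d,u*k,v*k,z)
A,B,C=f(121,268,12),f(281,266,12),f(262,0,12);print(A,B,C,np.linalg.norm(A-B))
x=C-B;e=A-B;y1=np.arctan2(x[1],x[0]);y2=np.arctan2(e[1],e[0])-np.pi/2;print('yaw',y1,y2)
yaw=-0.07
w=y1
for yaw in(y1,y2): print('origin',(A+B)/2+R.from_euler('z',yaw).apply([98,0,0]))
an=[f(158,243,30),f(205,241,30)];print('anvil',an,np.mean(an,0)+R.from_euler('z',y1).apply([76,0,0]))
al=f(147,145,30);t=al-an[0];print('anvil left yaw',np.arctan2(t[1],t[0]))
print('stamp',f(45,85,124),f(50,86,124))
# coupon in hand: undersurf z = TCP-16.6
z=st()[1][2]-16.6+8
q=[f(332,0,z),f(341,360,z),f(465,0,z),f(462,330,z),f(401,391,z)];print('coupon edges',np.round(q,1))
# green mask line fits for base right edge
im=d['img'].astype(int);g=((im[...,1]>im[...,0]*1.3)&(im[...,1]>im[...,2]*1.1)&(im[...,1]>40))
pts=[]
for r in range(20,170,6):
    c=np.where(g[r,:230])[0]; pts.append(f((c.max()+.5)/k,(r+.5)/k,12))
pts=np.array(pts);pf=np.polyfit(pts[:,0],pts[:,1],1);print('right edge yaw',pf,np.std(pts[:,1]-np.polyval(pf,pts[:,0])))
fr=np.array([f((c+.5)/k,(np.where(g[:215,c])[0].max()+1)/k,12) for c in range(90,192,6)]);pf=np.polyfit(fr[:,1],fr[:,0],1);print('front',pf,np.std(fr[:,0]-np.polyval(pf,fr[:,1])))
E
```

```text
[469.82259536  29.51817872  12.        ] [463.9438286  -80.16412409  12.        ] [622.45409105 -91.13695708  12.        ] 109.83973529006938
yaw -0.06911448846893349 -0.05354689736591389
origin [564.64924132 -32.09080144  12.        ]
origin [564.7427493  -30.56806127  12.        ]
anvil [array([487.15088022,  -9.34546702,  30.        ]), array([486.43590676, -39.36256586,  30.        ])] [562.61194686 -29.6025367   30.        ]
anvil left yaw -0.10305692150352638
stamp [561.27298067 -30.34102384 124.        ] [560.79714399 -32.17422081 124.        ]
coupon edges [[ 565.7 -150.   174.7]
 [ 460.4 -141.6  174.7]
 [ 563.3 -186.1  174.7]
 [ 468.4 -182.6  174.7]
 [ 447.5 -161.   174.7]]
right edge yaw [ -0.06288381 -49.62674873] 0.2620769920135026
front [6.63485074e-02 4.67464286e+02] 0.0
```

Call:
{"op": "apply_moves", "data": {"deltas": [[0,0,0,-0.033,0,0,1],[0,0,0,0,-0.046,0,1],[0,0,0,0,-0.046,0,1],[0,0,0,0,-0.046,0,1],[0,0,0,0,0,0.05,1],[0,0,0,0,0,0.05,1],[0,0,0,0,0,0.0,1],[0,0,0,0,0,0,1]]}}

```text
clock: 5.22
ee_pos: [427.3, -21.4, 85.6]
tool_rot: [-3.14, 0.106, -0.002]
wrist_force: [1.1, -0.5, 1.0]
finger_gap: 15.0
gripper_force: 0.0
```

```bash
python3 - <<'E'
from h import *
s,p,M,w=st();print(s['clock'],p,w,M[2])
to(425.3,-21.5,64,-.065)
a=snap('wrist','w4')
cv2.imwrite('pics/c4.png',cv2.resize(a['img'][:300],(800,428),interpolation=cv2.INTER_CUBIC)[:,:,::-1])
E
```

```text
5.225 [427.25406876 -21.41932782  85.5686029 ] -0.06745321092190563 [ 1.36559748e-03 -2.17004743e-04 -9.99999044e-01]
turn z -0.0025 then shift [-2.   0.2 21.6] now [427.3 -21.4  85.6] yaw -0.0675 tilt [ 1.4e-03 -2.0e-04 -1.0e+00]
```

View pics/c4.png

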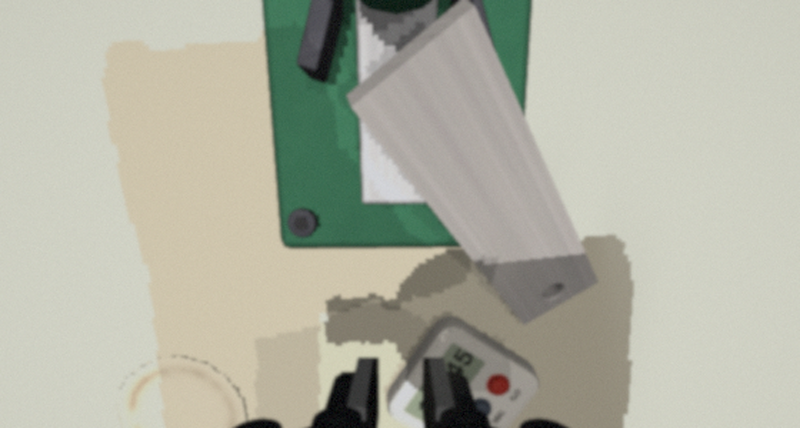

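The coupon slipped out: the grip was only on the fingertips. In the picture it lies on the press base, with its hole at (553,290), its near corners at (525,322)/(597,280) and its far corners at (350,97)/(470,0). I'll open, rise and re-measure.

Call:
{"op": "apply_moves", "data": {"deltas": [[0,0,0,0,0,-0.05,-1],[0,0,0,0,0,-0.05,-1],[0,0,0,0,0,-0.03,-1],[0,0,0,0,0,0,-1],[0,0,0,0,0,0,-1]]}}

```text
clock: 5.9
ee_pos: [426.5, -21.1, 215.1]
tool_rot: [3.139, -0.105, 0.003]
wrist_force: [-0.2, 0.0, 0.5]
finger_gap: 85.4
gripper_force: 0.0
```

```bash
python3 - <<'E'
from h import *
s,p,M,w=st();print(s['clock'],p,w,M[2])
a=snap('wrist','w5');b=snap('side','s5')
A=cv2.resize(a['img'][60:300,150:470],(800,600),interpolation=cv2.INTER_CUBIC)
B=cv2.resize(b['img'][190:290,220:370],(300,200),interpolation=cv2.INTER_CUBIC)
A[400:,500:]=B
cv2.imwrite('pics/c5.png',A[:,:,::-1])
E
```

```text
5.9 [426.4523485  -21.09310286 215.08140521] -0.06658294146263442 [ 1.76494612e-03  7.38628374e-04 -9.99998170e-01]
```

View pics/c5.png

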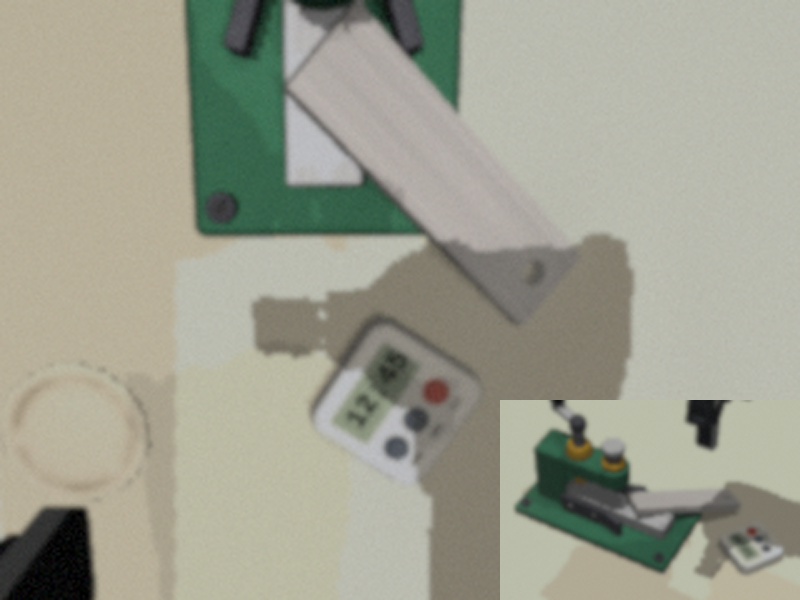

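The coupon leans with its far end on the anvil and its near end on the table. In the 2.5x crop the corners are (288,88), (360,8), (578,255) and (520,325). The timer is undisturbed.

```bash
python3 - <<'E'
from h import *
d=load('w5');px=lambda u,v:(150+u/2.5,60+v/2.5)
for zf in(20,28,36,44):
    P=[onz(d,*px(*p),z) for p,z in[((288,88),zf+8),((362,6),zf+8),((578,255),8),((520,325),8)]]
    F=(P[0]+P[1])/2;N=(P[2]+P[3])/2;x=F-N
    print(zf,'len',np.linalg.norm(x).round(1),'w',np.linalg.norm(P[0]-P[1]).round(1),np.linalg.norm(P[2]-P[3]).round(1),'yaw',np.arctan2(x[1],x[0]).round(3),'N',N.round(1),'F',F.round(1),'pitch',np.arcsin(x[2]/140).round(3))
    c=(F+N)/2; print(c.round(1));
b=load('side0');s=load('s5')
E
```

```text
20 len 137.8 w 40.0 38.2 yaw 0.729 N [ 434.  -118.9    8. ] F [535.6 -28.1  28. ] pitch 0.143
[484.8 -73.5  18. ]
28 len 138.5 w 39.0 38.2 yaw 0.735 N [ 434.  -118.9    8. ] F [534.6 -28.   36. ] pitch 0.201
[484.3 -73.5  22. ]
36 len 139.7 w 38.0 38.2 yaw 0.74 N [ 434.  -118.9    8. ] F [533.6 -27.9  44. ] pitch 0.26
[483.8 -73.4  26. ]
44 len 141.3 w 37.0 38.2 yaw 0.745 N [ 434.  -118.9    8. ] F [532.6 -27.8  52. ] pitch 0.32
[483.3 -73.4  30. ]
```

Call:
{"op": "apply_moves", "data": {"deltas": [[0,0,-0.161,0,0,0,-0.4],[0,0,-0.161,0,0,0,-0.4],[0,0,-0.161,0,0,0,-0.4],[0,0,-0.161,0,0,0,-0.4],[0,0,-0.161,0,0,0,-0.4],[0,0.13,0,0,0,0,-0.4],[0,0.13,0,0,0,0,-0.4],[0,0,0,0,0,0,-0.4]]}}

```text
clock: 7.0
ee_pos: [424.4, -22.3, 212.9]
tool_rot: [-2.824, -1.086, -0.365]
wrist_force: [0.3, 0.8, 0.1]
finger_gap: 60.0
gripper_force: 0.0
```

```bash
python3 - <<'E'
from h import *
to(474,-82.4,23.8);print(st()[2].round(3),get_state()['finger_gap'])
E
```

```text
turn z 0 then shift [-51.6  78.2 181.8] now [424.4 -22.3 212.9] yaw 0.734 tilt [ 0.2553 -0.002  -0.9669]
[[ 0.718  0.67   0.188]
 [ 0.648 -0.742  0.173]
 [ 0.255 -0.002 -0.967]] 59.99143706782688
```

Call:
{"op": "apply_moves", "data": {"deltas": [[0,0,0,-0.026,0.039,0,-0.4],[0,0,0,-0.0256,0.0392,0,-0.4],[0,0,0,0,0,0.055,-0.4],[0,0,0,0,0,0.055,-0.4],[0,0,0,0,0,0.04,-0.4],[0,0,0,0,0,0.02,-0.4],[0,0,0,0,0,0.012,-0.4],[0,0,0,0,0,0,-0.4]]}}

```text
clock: 8.0
ee_pos: [476.6, -79.8, 24.5]
tool_rot: [-2.82, -1.094, -0.366]
wrist_force: [-0.2, -0.3, 1.1]
finger_gap: 59.9
gripper_force: 0.0
```

Call:
{"op": "apply_moves", "data": {"deltas": [[0,0,0,0,0,0,1],[0,0,0,0,0,0,1],[0,0,0,0,0,0,1],[0,0,0,0,0,0,1]]}}

```text
clock: 8.5
ee_pos: [477.3, -81.1, 26.3]
tool_rot: [-2.822, -1.093, -0.371]
wrist_force: [-1.2, 1.0, 6.4]
finger_gap: 37.5
gripper_force: 59.9
```

Call:
{"op": "apply_moves", "data": {"deltas": [[0,0,0,-0.005,0,-0.015,1],[0,0,0,-0.007,0,-0.025,1],[0,0,0,-0.007,0,-0.025,1],[0,0,0,0,0,-0.025,1],[0,0,0,0,0,0,1],[0,0,0,0,0,0,1]]}}

```text
clock: 9.25
ee_pos: [445.4, -108.6, 106.7]
tool_rot: [-2.822, -1.092, -0.368]
wrist_force: [-0.4, 0.6, -1.5]
finger_gap: 37.5
gripper_force: 60.7
```

Call:
{"op": "apply_moves", "data": {"deltas": [[0,0,0,0,0,0,1],[0,0,0,0,0,0,1]]}}

```text
clock: 9.5
ee_pos: [445.5, -108.2, 106.4]
tool_rot: [-2.82, -1.092, -0.367]
wrist_force: [0.7, -0.4, -1.1]
finger_gap: 37.6
gripper_force: 60.7
```

```bash
python3 - <<'E'
from h import *
s,p,M,w=st();print(s['clock'],p,w,M.round(3).tolist(),s['finger_gap'],s['wrist_force'])
d=snap('wrist','w6')
A=cv2.resize(d['img'],(480,360));B=cv2.resize(snap('side','s6')['img'][170:290,220:380],(320,240))
o=np.zeros((360,800,3),np.uint8);o[:,:480]=A;o[:240,480:]=B
cv2.imwrite('pics/c6.png',o[:,:,::-1])
E
```

```text
9.5 [ 445.47423039 -108.24828007  106.38115868] 0.7388307075851389 [[0.715, 0.674, 0.189], [0.651, -0.739, 0.174], [0.256, -0.002, -0.967]] 37.62189460418027 [ 0.65459615 -0.35883907 -1.11514332]
```

View pics/c6.png

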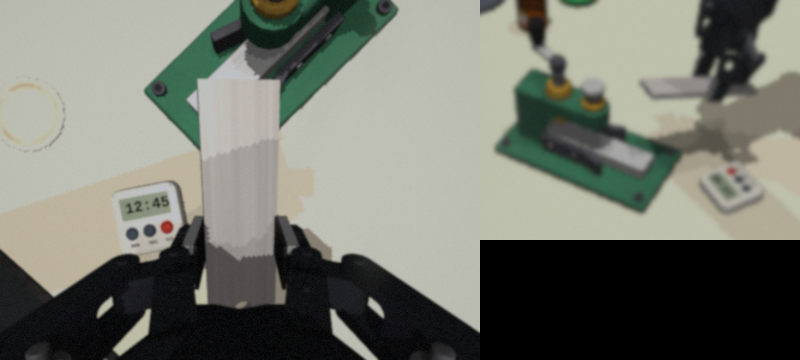

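```bash
python3 - <<'E'
from h import *
d=load('w6');im=cv2.cvtColor(d['img'],cv2.COLOR_RGB2LAB).astype(float)
s=snapshot('wrist');H=np.array(s['hand_eye']);k=560/480
t=dict(d);t['E']=H
for z in(0,4,8):print(z,[onz(t,u*k,v*k,z).round(1).tolist() for u,v in[(199,80),(280,80),(204,220),(277,220)]])
g=cv2.cvtColor(d['img'],cv2.COLOR_RGB2GRAY)
for v in(110,150,200):
    e=cv2.GaussianBlur(g,(3,3),0)[v].astype(int);gr=np.abs(np.gradient(e));print(v,[225+int(gr[225:250].argmax()),310+int(gr[310:340].argmax())])
E
```

```text
0 [[80.9, -18.7, 0.0], [80.9, 18.4, 0.0], [11.3, -19.0, 0.0], [11.4, 19.6, 0.0]]
4 [[81.2, -19.3, 4.0], [81.2, 18.9, 4.0], [9.6, -19.5, 4.0], [9.6, 20.2, 4.0]]
8 [[81.5, -19.9, 8.0], [81.5, 19.5, 8.0], [7.8, -20.1, 8.0], [7.8, 20.8, 8.0]]
110 [232, 326]
150 [233, 328]
200 [233, 324]
```

Call:
{"op": "apply_moves", "data": {"deltas": [[0,-0.13,0,0,0,-0.02,1],[0,-0.126,0,0,0,-0.02,1],[0,0,0.161,0,0,0,1],[0,0,0.161,0,0,0,1],[0,0,0.161,0,0,0,1],[0,0,0.161,0,0,0,1],[0,0,0.16,0,0,0,1],[0,0.07,0,0,0,0,1]]}}

```text
clock: 10.65
ee_pos: [441.2, -113.6, 146.2]
tool_rot: [-3.136, 0.103, -0.117]
wrist_force: [-0.1, -0.5, -0.4]
finger_gap: 37.4
gripper_force: 60.6
```

Call:
{"op": "apply_moves", "data": {"deltas": [[0,0,0,0,0,0,1],[0,0,0,0,0,0,1]]}}

```text
clock: 10.9
ee_pos: [440.4, -113.9, 146.5]
tool_rot: [-3.137, 0.102, -0.114]
wrist_force: [0.6, -0.3, -0.9]
finger_gap: 37.6
gripper_force: 60.6
```

```bash
python3 - <<'E'
from h import *
print(st()[2].round(3).tolist())
y=-.065;c,s=np.cos(y),np.sin(y);x=-113
to(563+x*c,-30.5+x*s,90)
d=snap('wrist','w7');b=snap('side','s7')
# coupon pitch check: far edge & columns
t=dict(d);t['E']=np.array(snapshot('wrist')['hand_eye'])
g=cv2.GaussianBlur(cv2.cvtColor(d['img'],cv2.COLOR_RGB2GRAY),(3,3),0).astype(int)
for v in(110,150,200,240):
    gr=np.abs(np.gradient(g[v]));print(v,220+int(gr[220:255].argmax()),305+int(gr[305:345].argmax()))
# coupon far end in side view crop
E
```

```text
[[0.995, -0.065, 0.072], [-0.065, -0.998, -0.002], [0.072, -0.003, -0.997]]
turn z 0 then shift [ -0.2 -91.   56.9] now [ 440.4 -113.9  146.5] yaw -0.0653 tilt [ 0.0723 -0.0028 -0.9974]
110 231 326
150 233 329
200 234 324
240 224 323
```

Call:
{"op": "apply_moves", "data": {"deltas": [[0,0,0,0,-0.045,0,1],[0,0,0,0,-0.046,0,1],[0,0,0,-0.002,0,0.028,1],[0,0,0,-0.002,0,0.028,1],[0,0,0,-0.002,0,0.026,1],[0,0,0,0,0,0.01,1],[0,0,0,0,0,0,1],[0,0,0,0,0,0,1]]}}

```text
clock: 12.05
ee_pos: [447.9, -22.9, 55.5]
tool_rot: [-3.137, 0.103, -0.117]
wrist_force: [1.1, -0.0, -0.5]
finger_gap: 37.5
gripper_force: 60.6
```

```bash
python3 - <<'E'
from h import *
y=-.065;c,s=np.cos(y),np.sin(y);x=-113
to(563+x*c,-30.5+x*s,45)
d=snap('wrist','w8');b=snap('side','s8')
A=cv2.resize(d['img'][:330,80:480],(485,400),interpolation=cv2.INTER_CUBIC);B=cv2.resize(b['img'][190:290,240:320],(315,400),interpolation=cv2.INTER_CUBIC)
cv2.imwrite('pics/c8.png',np.hstack([A,B])[:,:,::-1])
E
```

```text
turn z 0 then shift [ 1.6  0.1 10.6] now [447.9 -22.9  55.5] yaw -0.0655 tilt [ 0.0745 -0.0028 -0.9972]
```

View pics/c8.png

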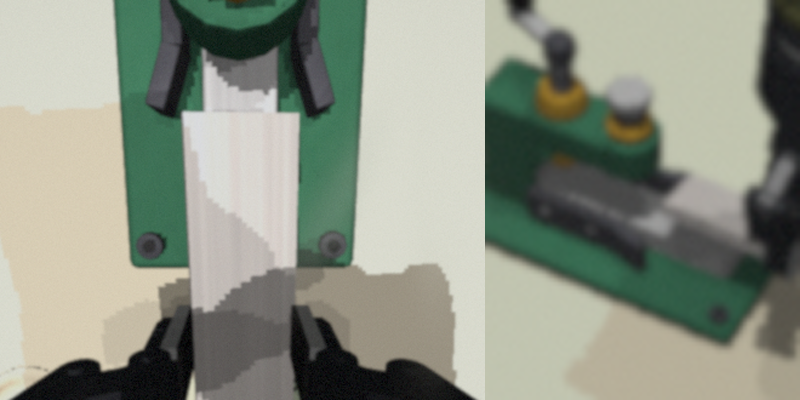

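The coupon is centred between the flared cheeks (mouth centre at column 240, coupon centre at 241) just in front of the mouth. Now I lower it and slide in.

Call:
{"op": "apply_moves", "data": {"deltas": [[0,0,0,0,-0.0005,0.006,1],[0,0,0,0,0,0.003,1],[0,0,0,0,0,0,1],[0,0,0,0,0,0,1]]}}

```text
clock: 12.65
ee_pos: [447.5, -22.4, 45.5]
tool_rot: [-3.137, 0.102, -0.114]
wrist_force: [0.2, 1.1, -0.6]
finger_gap: 37.5
gripper_force: 60.7
```

Call:
{"op": "apply_moves", "data": {"deltas": [[0,0,0,0,0,0.002,1],[0,0,0,0,0,0,1],[0,0,0,0,0,0,1]]}}

```text
clock: 13.02
ee_pos: [447.7, -22.4, 43.5]
tool_rot: [-3.137, 0.103, -0.114]
wrist_force: [0.3, 0.1, -0.8]
finger_gap: 37.8
gripper_force: 60.7
```

Call:
{"op": "apply_moves", "data": {"deltas": [[0,0,0,0.01,0,0.0007,1],[0,0,0,0.01,0,0.0007,1],[0,0,0,0.01,0,0.0007,1],[0,0,0,0,0,0,1],[0,0,0,0,0,0,1]]}}

```text
clock: 13.65
ee_pos: [477.4, -24.2, 43.3]
tool_rot: [-3.137, 0.102, -0.113]
wrist_force: [-0.9, -0.1, -1.5]
finger_gap: 37.6
gripper_force: 60.7
```

Call:
{"op": "apply_moves", "data": {"deltas": [[0,0,0,0.01,0,0.0007,1],[0,0,0,0.012,0,0.0009,1],[0,0,0,0,0,0,1],[0,0,0,0,0,0,1]]}}

```text
clock: 14.15
ee_pos: [499.8, -25.7, 43.5]
tool_rot: [-3.137, 0.102, -0.114]
wrist_force: [-0.6, -0.4, -0.9]
finger_gap: 37.6
gripper_force: 60.7
```

Call:
{"op": "apply_moves", "data": {"deltas": [[0,0,0,0,0,0.0015,1],[0,0,0,0,0,0,1],[0,0,0,0,0,0,1]]}}

```text
clock: 14.52
ee_pos: [499.9, -25.7, 43.0]
tool_rot: [-3.138, 0.102, -0.115]
wrist_force: [-1.8, 0.1, 5.5]
finger_gap: 37.8
gripper_force: 61.6
```

Call:
{"op": "apply_moves", "data": {"deltas": [[0,0,0,0,0,0.0015,1],[0,0,0,0,0,0,1],[0,0,0,0,0,0,1]]}}

```text
clock: 14.9
ee_pos: [500.1, -25.7, 42.6]
tool_rot: [3.137, -0.102, 0.115]
wrist_force: [-6.9, -0.1, 16.5]
finger_gap: 37.8
gripper_force: 62.9
```

Call:
{"op": "apply_moves", "data": {"deltas": [[0,0,0,0,0,-0.0015,1],[0,0,0,0,0,0,-0.4],[0,0,0,0,0,0,-0.4],[0,0,0,0,0,0,-0.4],[0,-0.07,0,-0.02,0,0,-0.4],[0,0,0,-0.02,0,0,-0.4],[0,0,0,0,0,0,-0.4],[0,0,0,0,0,0,-0.4]]}}

```text
clock: 15.9
ee_pos: [460.7, -23.3, 40.8]
tool_rot: [-3.137, 0.102, -0.006]
wrist_force: [0.1, 0.3, -0.1]
finger_gap: 59.8
gripper_force: 0.0
```

```bash
python3 - <<'E'
from h import *
s,p,M,w=st();print(s['clock'],p,w,M[2],s['finger_gap'])
y=-.065;c,sn=np.cos(y),np.sin(y);x=-105
to(563+x*c,-30.5+x*sn,40,-.065)
d=snap('wrist','w9')
t=dict(d);t['E']=np.array(snapshot('wrist')['hand_eye'])
g=cv2.GaussianBlur(cv2.cvtColor(d['img'],cv2.COLOR_RGB2GRAY),(3,3),0).astype(int)
for v in(60,100,140,200,240):
    gr=np.abs(np.gradient(g[v]));print(v,np.argsort(-gr[180:280])[:6]+180,np.argsort(-gr[280:380])[:6]+280)
E
```

```text
15.9 [460.73687258 -23.29872879  40.78294381] -0.06528208278281311 [ 0.00395325 -0.00277568 -0.99998833] 59.83850815116564
turn z -0.0003 then shift [-2.5  0.5  0.8] now [460.7 -23.3  40.8] yaw -0.0653 tilt [ 0.004  -0.0028 -1.    ]
60 [224 225 229 230 228 223] [328 324 329 327 323 325]
100 [227 226 228 225 229 210] [326 327 325 328 346 347]
140 [229 230 228 231 227 232] [326 325 327 324 323 328]
200 [232 233 231 234 230 235] [324 323 325 322 326 379]
240 [234 235 182 181 233 253] [377 378 376 323 379 322]
```

Call:
{"op": "apply_moves", "data": {"deltas": [[0,0,0,-0.003,0.0003,0.0015,-0.4],[0,0,0,0,0,0,1],[0,0,0,0,0,0,1],[0,0,0,0,0,0,1],[0,0,0,0,0,0,1]]}}

```text
clock: 16.62
ee_pos: [456.7, -23.3, 39.1]
tool_rot: [-3.137, 0.102, -0.004]
wrist_force: [-1.5, 1.1, 3.5]
finger_gap: 38.1
gripper_force: 59.8
```

Call:
{"op": "apply_moves", "data": {"deltas": [[0,0,0,0.01,0,0,1],[0,0,0,0.01,0,0,1],[0,0,0,0,0,0,1]]}}

```text
clock: 17.0
ee_pos: [478.0, -24.7, 39.4]
tool_rot: [-3.137, 0.102, -0.007]
wrist_force: [0.3, -0.0, 2.5]
finger_gap: 37.8
gripper_force: 60.5
```

Call:
{"op": "apply_moves", "data": {"deltas": [[0,0,0,0.01,0,0,1],[0,0,0,0.008,0,0,1],[0,0,0,0,0,0,1],[0,0,0,0,0,0,1]]}}

```text
clock: 17.5
ee_pos: [495.2, -25.8, 39.4]
tool_rot: [-3.137, 0.102, -0.006]
wrist_force: [-0.4, -0.1, 4.6]
finger_gap: 38.0
gripper_force: 60.7
```

Call:
{"op": "apply_moves", "data": {"deltas": [[0,0,0,0.003,0,0,1],[0,0,0,0,0,0,1],[0,0,0,0.002,0,0,1],[0,0,0,0,0,0,1]]}}

```text
clock: 18.0
ee_pos: [496.3, -25.8, 39.3]
tool_rot: [-3.138, 0.102, 0.008]
wrist_force: [-11.9, 1.2, 17.0]
finger_gap: 38.1
gripper_force: 61.9
```

Call:
{"op": "apply_moves", "data": {"deltas": [[0,0,0,0.002,0,0,1],[0,0,0,0,0,0,1],[0,0,0,0,0,0,1]]}}

```text
clock: 18.38
ee_pos: [496.4, -25.8, 39.3]
tool_rot: [-3.138, 0.102, 0.014]
wrist_force: [-17.8, 1.3, 23.6]
finger_gap: 38.4
gripper_force: 62.5
```

Call:
{"op": "apply_moves", "data": {"deltas": [[0,0,0,-0.004,0,0,-0.4],[0,0,0,0,0,0,-0.4],[0,0,0,0,0,0,-0.4],[0,0,0,-0.02,0,0,-0.4],[0,0,0,-0.02,0,0,-0.4],[0,0,0,0,0,0,1],[0,0,0,0,0,0,1],[0,0,0,0,0,0,1]]}}

```text
clock: 19.38
ee_pos: [458.9, -23.4, 39.3]
tool_rot: [-3.137, 0.102, -0.006]
wrist_force: [0.4, 0.1, -0.2]
finger_gap: 5.3
gripper_force: 0.0
```

Call:
{"op": "apply_moves", "data": {"deltas": [[0,0,0,0,0,0,1],[0,0,0,0.006,0,0,1],[0,0,0,0,0,0,1],[0,0,0,0.006,0,0,1],[0,0,0,0,0,0,1]]}}

```text
clock: 20.0
ee_pos: [470.2, -24.1, 39.0]
tool_rot: [-3.137, 0.102, -0.004]
wrist_force: [-0.6, -1.5, -0.3]
finger_gap: -0.5
gripper_force: 0.0
```

Call:
{"op": "apply_moves", "data": {"deltas": [[0,0,0,0.004,0,0,1],[0,0,0,0,0,0,1],[0,0,0,0.003,0,0,1],[0,0,0,0,0,0,1]]}}

```text
clock: 20.5
ee_pos: [470.7, -24.1, 37.8]
tool_rot: [-3.138, 0.102, 0.017]
wrist_force: [-14.2, 1.8, 11.6]
finger_gap: -0.1
gripper_force: 7.5
```

The coupon is hard against the stop, and the tail position agrees. Next I rise and measure the knob.

Call:
{"op": "apply_moves", "data": {"deltas": [[0,0,0,-0.02,0,0,1],[0,0,0,0,0,-0.06,1],[0,0,0,0,0,-0.06,1],[0,0,0,0,0,-0.06,0.2],[0,0,0,0,0,-0.05,-0.2],[0,0,0,0.05,0.01,0,-0.2],[0,0,0,0.05,0.01,0,-0.2],[0,0,0,0.05,0,0,-0.2]]}}

```text
clock: 21.5
ee_pos: [606.4, -55.4, 269.8]
tool_rot: [-3.138, 0.106, -0.007]
wrist_force: [-0.2, 0.0, 1.6]
finger_gap: 51.2
gripper_force: 0.0
```

Call:
{"op": "apply_moves", "data": {"deltas": [[0,0,0,0,0,0,-0.2],[0,0,0,0,0,0,-0.2]]}}

```text
clock: 21.75
ee_pos: [604.2, -53.3, 269.0]
tool_rot: [-3.137, 0.102, -0.003]
wrist_force: [-0.3, 0.1, 0.4]
finger_gap: 51.4
gripper_force: 0.0
```

```bash
python3 - <<'E'
from h import *
s,p,M,w=st();print(s['clock'],p,w,M[2],s['finger_gap'])
d=snap('wrist','w10');hsv=cv2.cvtColor(d['img'],cv2.COLOR_RGB2HSV)
print('expect knob',proj(d,[646,-54,178]),proj(d,[646,-54,142]),'stamp',proj(d,[561.5,-30.5,124]),'screw',proj(d,[609.5,-33.6,150]))
g=d['img'].max(2)
for thr in(40,60):
    n,l,st_,c=cv2.connectedComponentsWithStats((g<thr).astype(np.uint8))
    for i in range(1,n):
        if st_[i,4]>80:print(thr,st_[i],c[i].round(1))
r=(g[:,:]>150)&(hsv[...,1]<25);n,l,st_,c=cv2.connectedComponentsWithStats(r.astype(np.uint8))
for i in range(1,n):
    if 200<st_[i,4]<8000:print('white',st_[i],c[i].round(1),onz(d,*c[i],124).round(1))
E
```

```text
21.75 [604.20837049 -53.33137029 268.9506679 ] -0.0647949767210235 [ 0.00152945 -0.0031445  -0.99999389] 51.35755011308409
expect knob [277.96049331 163.91649049] [278.34331944 158.36696295] stamp [259.58722814 247.79858794] screw [256.50459708 205.57011856]
40 [450   0  28  23 212] [460.   11.2]
40 [261 147  28  30 487] [275.6 161.6]
40 [   0  202  107   88 4994] [ 56.2 245.8]
40 [    0   255   560   165 47914] [279.8 365.2]
60 [ 431    0   58   44 1174] [463.1  13.8]
60 [485  35  16  47 139] [489.  61.]
60 [ 243  134   50  101 1419] [277.2 175.1]
60 [244 192  26  23 375] [255.1 203.6]
60 [   0  202  107   90 5435] [ 55.  246.4]
60 [    0   254   560   166 49584] [279.8 363.3]
white [  44   27   45   48 1634] [66.5 50.3] [740.5 109.7 124. ]
white [504  36  24  31 515] [515.   50.9] [ 716.8 -247.8  124. ]
white [255 173  16  21 207] [262.8 183.7] [622.6 -38.4 124. ]
white [ 262  209   77  149 4854] [310.6 301.1] [501.5 -76.5 124. ]
white [ 246  236   35   46 1268] [262.9 259.6] [549.2 -32.7 124. ]
white [   0  254   37  128 2329] [ 10.7 327.4] [490.4 231.1 124. ]
white [127 363  37  35 782] [149.9 383.3] [411.7 101.2 124. ]
white [398 363  24  21 354] [406.8 374.8] [ 405.7 -176.   124. ]
```

```bash
python3 - <<'E'
from h import *
d=load('w10');k=onz(d,275.6,161.6,168);print('knob',k)
for sx in([609.5,-33.6],onz(d,255.1,203.6,150)[:2]):
    v=k[:2]-sx;a=np.arctan2(v[1],v[0])+.065;print('screw',sx,np.hypot(*v),'theta',np.pi/6-a)
s=load('side0');
to(k[0],k[1],230)
E
```

```text
knob [646.56160638 -52.208415   168.        ]
screw [609.5, -33.6] 41.47090276433993 theta 0.9239202846335651
screw [611.24437105 -32.58804723] 40.40131114831722 theta 0.9656903880383951
turn z 0 then shift [42.3 -3.7 39.7] now [604.  -53.3 269.6] yaw -0.0648 tilt [ 0.0026 -0.0026 -1.    ]
```

Call:
{"op": "apply_moves", "data": {"deltas": [[0,0,0,0.0423,-0.0037,0,-0.2],[0,0,0,0,0,0.045,-0.2],[0,0,0,0,0,0.04,-0.2],[0,0,0,0,0,0.0147,-0.2],[0,0,0,0,0,0,-0.2],[0,0,0,0,0,0,1],[0,0,0,0,0,0,1],[0,0,0,0,0,0,1]]}}

```text
clock: 22.8
ee_pos: [648.6, -52.3, 172.4]
tool_rot: [-3.137, 0.102, -0.01]
wrist_force: [-0.4, 1.5, 5.8]
finger_gap: 19.3
gripper_force: 58.6
```

```bash
python3 - <<'E'
from h import *
s,p,M,w=st();print(s['clock'],p,s['finger_gap'],s['gripper_force'],s['wrist_force'])
C=np.array([610,-33.3]);v=p[:2]-C;a=np.arctan2(v[1],v[0])+.065;print(np.hypot(*v),'theta',np.pi/6-a)
f=np.linspace(.416,2*np.pi,17);q=42*np.c_[np.cos(f),np.sin(f)];print(np.diff(q,axis=0).round(1).tolist())
E
```

```text
22.8 [648.56703747 -52.31803754 172.38939589] 19.284102252966854 58.62739241681993 [-0.39646135  1.50147267  5.7730734 ]
43.00118755598644 theta 0.9167243321830119
[[-8.6, 12.6], [-12.6, 8.7], [-14.9, 3.6], [-15.2, -2.0], [-13.5, -7.3], [-10.0, -11.6], [-5.1, -14.4], [0.4, -15.3], [5.8, -14.2], [10.5, -11.1], [13.8, -6.6], [15.3, -1.2], [14.7, 4.3], [12.2, 9.3], [8.0, 13.1], [2.8, 15.1]]
```

Call:
{"op": "apply_moves", "data": {"deltas": [[0,0,0,-0.0086,0.0126,0.0006,1],[0,0,0,-0.0126,0.0087,0.0006,1],[0,0,0,-0.0149,0.0036,0.0006,1],[0,0,0,-0.0152,-0.002,0.0006,1],[0,0,0,-0.0135,-0.0073,0.0006,1],[0,0,0,0,0,0,1]]}}

```text
clock: 23.55
ee_pos: [582.5, -62.6, 169.4]
tool_rot: [-3.137, 0.101, -0.011]
wrist_force: [-0.1, 2.3, 9.3]
finger_gap: 18.9
gripper_force: 59.4
```

Call:
{"op": "apply_moves", "data": {"deltas": [[0,0,0,-0.01,-0.0116,0.0006,1],[0,0,0,-0.0051,-0.0144,0.0006,1],[0,0,0,0.0004,-0.0153,0.0006,1],[0,0,0,0.0058,-0.0142,0.0006,1],[0,0,0,0.0105,-0.0111,0.0006,1],[0,0,0,0,0,0,1]]}}

```text
clock: 24.3
ee_pos: [589.8, 3.7, 166.5]
tool_rot: [-3.136, 0.1, -0.013]
wrist_force: [1.8, 1.3, 8.5]
finger_gap: 19.1
gripper_force: 59.4
```

```bash
python3 - <<'E'
from h import *
s,p,M,w=st();print(s['clock'],p,s['finger_gap'],s['gripper_force'],s['wrist_force'],w)
v=p[:2]-np.array([610,-33.3]);a=np.arctan2(v[1],v[0])+.065;print(np.hypot(*v),'theta',(np.pi/6-a)%6.283)
E
```

```text
24.3 [589.80999955   3.74386959 166.48377312] 19.074515474534554 59.41119651077315 [1.7990422  1.3111364  8.52632913] -0.06406573152251877
42.18867611785599 theta 4.671783394897322
```

Call:
{"op": "apply_moves", "data": {"deltas": [[0,0,0,0.0138,-0.0066,0.0006,1],[0,0,0,0.0153,-0.0012,0.0006,1],[0,0,0,0.0147,0.0043,0.0006,1],[0,0,0,0.0122,0.0093,0.0006,1],[0,0,0,0.008,0.0131,0.0006,1],[0,0,0,0.0028,0.0151,0.0006,1],[0,0,0,0,0,0,1],[0,0,0,0,0,0,1]]}}

```text
clock: 25.3
ee_pos: [653.3, -37.5, 163.0]
tool_rot: [-3.139, 0.105, -0.011]
wrist_force: [-0.5, -1.5, 7.6]
finger_gap: 18.6
gripper_force: 59.4
```

```bash
python3 - <<'E'
from h import *
s,p,M,w=st();print(s['clock'],p,s['finger_gap'],s['gripper_force'],s['wrist_force'],w)
v=p[:2]-np.array([610,-33.3]);a=np.arctan2(v[1],v[0])+.065;print(np.hypot(*v),'theta',(np.pi/6-a)%6.283)
E
```

```text
25.3 [653.34352886 -37.51233525 163.00957766] 18.620515635221523 59.41042649326846 [-0.51896389 -1.46463332  7.64458427] -0.06687583367134842
43.54773544091881 theta 0.5554794016493128
```

Call:
{"op": "apply_moves", "data": {"deltas": [[0,0,0,0,0,0,-0.2],[0,0,0,0,0,0,-0.2],[0,0,0,0,0,0,-0.2],[0,0,0,0,0,-0.055,-0.2],[0,0,0,0,0,-0.055,-0.2],[0,0,0,-0.028,-0.037,0,-0.2],[0,0,0,-0.028,-0.037,0,-0.2],[0,0,0,-0.028,-0.037,0,-0.2]]}}

```text
clock: 26.3
ee_pos: [574.1, 81.5, 270.2]
tool_rot: [-3.137, 0.102, -0.004]
wrist_force: [0.9, 1.0, 1.1]
finger_gap: 51.1
gripper_force: 0.0
```

Call:
{"op": "apply_moves", "data": {"deltas": [[0,0,0,-0.028,-0.037,0,-0.2],[0,0,0,-0.028,-0.037,0,-0.2],[0,0,0,-0.028,-0.037,0,-0.2],[0,0,0,-0.028,-0.037,0,-0.2],[0,0,0,-0.028,-0.037,0,-0.2],[0,0,0,0,0,0,-0.2],[0,0,0,0,0,0,-0.2]]}}

```text
clock: 27.18
ee_pos: [447.8, 273.4, 270.3]
tool_rot: [-3.138, 0.103, -0.005]
wrist_force: [0.4, 0.3, -0.2]
finger_gap: 51.4
gripper_force: 0.0
```

```bash
python3 - <<'E'
from h import *
s,p,M,w=st();print(s['clock'],p,w,M[2],s['finger_gap'])
d=snap('wrist','w11');sd=snap('side','s11');hsv=cv2.cvtColor(d['img'],cv2.COLOR_RGB2HSV)
def comp(m,nm,z,lo):
    n,l,t,c=cv2.connectedComponentsWithStats(m.astype(np.uint8))
    for i in range(1,n):
        if t[i,4]>lo:
            r=cv2.minAreaRect(np.argwhere(l==i)[:,::-1].astype(np.float32));b=cv2.boxPoints(r)
            print(nm,t[i],c[i].round(1),onz(d,*c[i],z).round(1)[:2],[onz(d,*q,z)[:2].round().tolist() for q in b])
H,S,V=[hsv[...,i].astype(int) for i in range(3)];top=np.arange(420)[:,None]<250
print('pred head',proj(d,[530,282,82]),'pred handle end',proj(d,[407,270,46]))
comp((S>90)&(H>8)&(H<25)&(V>90),'wood',59,150)
comp((V>150)&(S<30)&top,'white',82,150)
comp((V<45)&top,'black',10,500)
# crank knob in side view check: dark at predicted
print('knob pred side',proj(sd,[652,-36,165]))
g=sd['img'].max(2);m=(g<60);n,l,t,c=cv2.connectedComponentsWithStats(m[180:230,220:300].astype(np.uint8));print([(t[i].tolist(),c[i]+[220,180]) for i in range(1,n) if t[i,4]>15])
E
```

```text
27.175 [447.7763184  273.38062288 270.31507561] -0.06531361666127235 [ 0.00289421 -0.00192527 -0.99999396] 51.38320463229525
pred head [266.24082241 110.42462743] pred handle end [285.61611801 219.62099787]
wood [ 267  125   24   99 1800] [278.9 172.9] [465.  274.1] [[515.0, 284.0], [515.0, 264.0], [407.0, 263.0], [407.0, 286.0]]
white [    0     0   560   250 82902] [267.  122.3] [518.9 282.1] [[639.0, 511.0], [606.0, 15.0], [365.0, -27.0], [405.0, 584.0]]
white [ 526   61   34   78 1755] [544.5 108.4] [514.3  13. ] [[558.0, 37.0], [556.0, 6.0], [485.0, -6.0], [487.0, 27.0]]
white [ 253   76   44   49 1555] [274.5  98.9] [540.  273.3] [[546.0, 302.0], [567.0, 268.0], [534.0, 244.0], [512.0, 279.0]]
black [   0    0   75  102 6439] [32.4 52. ] [613.1 544.8] [[666.0, 566.0], [661.0, 485.0], [558.0, 510.0], [564.0, 598.0]]
black [505   0  36  90 994] [524.4  42. ] [587.1 -10.5] [[539.0, 5.0], [632.0, -7.0], [627.0, -24.0], [534.0, -13.0]]
black [ 232   53  107  113 5423] [292.3 108.2] [533.4 253.9] [[571.0, 323.0], [592.0, 221.0], [491.0, 191.0], [466.0, 301.0]]
knob pred side [242.53930022 186.01158918]
[([4, 0, 59, 50, 2425], array([252.72247423, 204.45649485]))]
```

```bash
python3 - <<'E'
from h import *
d=load('w11');hsv=cv2.cvtColor(d['img'],cv2.COLOR_RGB2HSV);H,S,V=[hsv[...,i].astype(int) for i in range(3)]
m=(S>90)&(H>8)&(H<25)&(V>90);P=[]
for v in range(130,222,6):
    c=np.where(m[v,255:305])[0]+255.5;P.append(onz(d,(c.min()+c.max())/2,v+.5,52)[:2])
P=np.array(P);print(P.round(1).tolist());k=np.polyfit(P[:,0],P[:,1],1);print('yaw',np.arctan(k[0]))
w=((V>150)&(S<30)).astype(np.uint8);w[:, :245]=0;w[:,300:]=0;w[:70]=0;w[128:]=0
n,l,t,c=cv2.connectedComponentsWithStats(w);i=1+t[1:,4].argmax();cs=cv2.findContours((l==i).astype(np.uint8),0,1)[0]
(u,v),r=cv2.minEnclosingCircle(max(cs,key=cv2.contourArea));h=onz(d,u,v,82);print('head',u,v,r,h,'r mm',r*np.linalg.norm(h-d['E'][:3,3])/314)
for x in(480,494):print(x,np.polyval(k,x))
g=np.array([h[0]-46,np.polyval(k,h[0]-46)]);to(g[0],g[1],46,np.arctan(k[0]))
E
```

```text
[[509.9, 273.8], [503.6, 273.6], [497.3, 274.1], [490.8, 273.4], [484.3, 273.8], [477.7, 273.7], [471.0, 273.1], [464.3, 273.5], [457.5, 273.4], [450.7, 273.3], [443.7, 273.1], [436.8, 273.6], [429.7, 274.0], [422.6, 273.9], [415.3, 273.8], [408.1, 274.3]]
yaw -0.0021964970051982164
head 273.7804870605469 100.09756469726562 24.199661254882812 [538.96235264 274.03435227  82.        ] r mm 24.72983155656674
480 273.60331761907133
494 273.5725666115448
turn z -0.0654 then shift [ 44.   -0.7 224.3] now [448.4 272.5 270.2] yaw -0.0676 tilt [ 0.0025 -0.0022 -1.    ]
```

Call:
{"op": "apply_moves", "data": {"deltas": [[0,0,-0.0654,0,0,0,-0.2],[0,0,0,0.044,-0.0007,0,-0.2],[0,0,0,0,0,0.06,-0.2],[0,0,0,0,0,0.06,-0.2],[0,0,0,0,0,0.06,-0.2],[0,0,0,0,0,0.03,-0.2],[0,0,0,0,0,0.019,-0.2],[0,0,0,0,0,0,-0.2]]}}

```text
clock: 28.28
ee_pos: [492.1, 274.3, 40.7]
tool_rot: [-3.14, 0.002, -0.001]
wrist_force: [0.1, -0.6, 0.6]
finger_gap: 51.1
gripper_force: 0.0
```

Call:
{"op": "apply_moves", "data": {"deltas": [[0,0,0,0,0,0,1],[0,0,0,0,0,0,1],[0,0,0,0,0,0,1],[0,0,0,0,0,0,1],[0,0,0,0,0,0,1]]}}

```text
clock: 28.9
ee_pos: [493.4, 275.6, 43.4]
tool_rot: [-3.139, -0.0, -0.009]
wrist_force: [-0.6, -2.0, 6.5]
finger_gap: 21.0
gripper_force: 59.3
```

```bash
python3 - <<'E'
from h import *
s,p,M,w=st();print(s['clock'],p,w,M[2],s['finger_gap'],s['gripper_force'],s['wrist_force'])
E
```

```text
28.9 [493.44888165 275.63890973  43.41336469] 5.275848359786747e-05 [ 0.00589354 -0.00301745 -0.99997808] 21.035526227897723 59.333505034446716 [-0.59499376 -1.9784384   6.47606147]
```

Call:
{"op": "apply_moves", "data": {"deltas": [[0,0,0,0,0,-0.03,1],[0,0,0,0,0,-0.045,1],[0,0,0,0,0,-0.045,1],[0,0,0,0,0,-0.048,1],[0,0,0,0.002,0.035,0,1],[0,0,0,0.003,0.045,0,1],[0,0,0,0.003,0.045,0,1],[0,0,0,0.003,0.045,0,1]]}}

```text
clock: 29.9
ee_pos: [502.0, 103.4, 208.8]
tool_rot: [-3.139, -0.001, -0.004]
wrist_force: [0.2, 0.2, -2.9]
finger_gap: 21.2
gripper_force: 59.8
```

Call:
{"op": "apply_moves", "data": {"deltas": [[0,0,0,0.003,0.045,0,1],[0,0,0,0.003,0.045,0,1],[0,0,0,0.003,0.03,0,1],[0,0,0,0.001,0.015,0,1],[0,0,0,0,0,0,1],[0,0,0,0,0,0,1]]}}

```text
clock: 30.65
ee_pos: [512.7, -28.1, 208.8]
tool_rot: [-3.138, -0.004, -0.004]
wrist_force: [-1.2, 0.4, -2.5]
finger_gap: 20.7
gripper_force: 59.8
```

```bash
python3 - <<'E'
from h import *
s,p,M,w=st();print(s['clock'],p,w,M[2],s['finger_gap'],s['gripper_force'])
to(514.5,-30,211.4,0)
d=snap('wrist','w12');sd=snap('side','s12')
# mallet head top white in wrist view, expected at tool offset
h=p+[45.5,-1,38.6];print('pred head top px',proj(d,h))
hsv=cv2.cvtColor(d['img'],cv2.COLOR_RGB2HSV);m=((hsv[...,2]>150)&(hsv[...,1]<30)).astype(np.uint8);m[250:]=0
for img,nm,q in((d,'wrist',h),(sd,'side',h)):
    hv=cv2.cvtColor(img['img'],cv2.COLOR_RGB2HSV);u,v=proj(img,q).astype(int)
    m=((hv[...,2]>120)&(hv[...,1]<35)).astype(np.uint8);n,l,t,c=cv2.connectedComponentsWithStats(m)
    print(nm,u,v,[(t[i].tolist(),c[i].round(1).tolist()) for i in range(1,n) if 80<t[i,4]<20000 and abs(c[i][0]-u)<60 and abs(c[i][1]-v)<60])
E
```

```text
30.65 [512.66085553 -28.0553133  208.83909617] 0.002769855791235426 [ 0.00273148 -0.00358237 -0.99998985] 20.706408101928883 59.792742133140564
turn z 0.0028 then shift [ 1.8  1.9 -2.6] now [512.7 -28.1 208.8] yaw 0.0028 tilt [ 0.0027 -0.0036 -1.    ]
pred head top px [284.42367261 204.77627389]
wrist 284 204 []
side 276 169 [([229, 108, 12, 12, 82], [233.4, 113.1]), ([213, 125, 9, 30, 114], [217.0, 141.0])]
```

```bash
python3 - <<'E'
from h import *
d=load('w12');sd=load('s12')
g=cv2.cvtColor(d['img'],cv2.COLOR_RGB2GRAY)
print(g[90:270:8,284].tolist());print(g[200,180:390:8].tolist())
g=cv2.medianBlur(g,5)
c=cv2.HoughCircles(g,cv2.HOUGH_GRADIENT,1.5,40,param1=80,param2=25,minRadius=35,maxRadius=75);print(c)
gs=cv2.cvtColor(sd['img'],cv2.COLOR_RGB2GRAY);print(gs[140:220:4,240:320:5])
print('stamp side',proj(sd,[560,-31,124]))
E
```

```text
[55, 153, 70, 88, 86, 153, 195, 197, 197, 195, 194, 195, 197, 197, 195, 195, 195, 194, 192, 110, 107, 95, 85]
[185, 186, 185, 185, 178, 197, 195, 195, 197, 196, 196, 195, 196, 198, 194, 197, 196, 197, 196, 193, 194, 151, 136, 131, 132, 131, 129]
[[[279.75 192.75  67.4 ]
  [302.25  53.25  42.8 ]
  [254.25  68.25  67.55]
  [363.75  98.25  67.55]
  [270.75 113.25  42.5 ]
  [192.75 260.25  47.15]
  [384.75 330.75  36.8 ]
  [293.25 294.75  37.85]
  [182.25 348.75  55.55]
  [165.75 123.75  67.55]]]
[[ 41  49  40  53  49  88 178  77  24  22  26  27  23  25  19  39]
 [ 43  43  40  44  79 179 133  47  24  26  23  28  23  20  23  37]
 [ 40  40  38  78 160 188 187 161  80  24  25  27  28  24  25  54]
 [ 42  39  71 135 187 187 188 187 186  68  26  27  24  21  23  60]
 [159  48 103 187 188 183 183 187 188  99  25  23  19  20  29  55]
 [125  34 161 187 153 109 101 119 184  70  46  22  25  22  50  49]
 [ 63  30  56 187 110 119 163 115 157 105  65  25  20  22 159 169]
 [ 32  32  34 185  86 117 183 181 177 110  43  20  23  32 180 188]
 [ 34  32  31 183 168  90 169 168  68  80  32  23  20 106 188 187]
 [ 74  50  44 182 188 182 127 164  37  47  29  28  25 154 188 188]
 [ 92  56  53 141 188 188  83  92  59  27  25  22  19 182 189 188]
 [ 91  38  70 179 188 187  44  34  34  24  19  22  60 167 186 189]
 [ 79  26 177 188 187 187  48  35  40  74  25  40  86  98 114 161]
 [106  22 181 188 188 186  73  38  33  66  27  44  78  99 143 155]
 [148  20 182 188 188 187 102 103 112  97  71  52 101  84  92 105]
 [182 100 159 160 137 187 162 107 112 181 186 176 188 185 153  96]
 [188 144 136  77  61 184 188 188 188 188 188 188 188 189 189 188]
 [170  52  53  62  39 183 188 164 179 188 188 187 188 187 188 188]
 [ 87  73  66 100  62 123 151  68  81 188 188 187 188 188 187 187]
 [ 59  78  81  84  91  73  82  77  82 188 187 187 188 188 187 189]]
stamp side [276.78236716 211.17624761]
```

Call:
{"op": "apply_moves", "data": {"deltas": [[0,0,0,-0.001,0.002,0,1],[0,0,0,0,0,0,1],[0,0,0,0,0,0.0345,1],[0,0,0,0,0,0.0345,1],[0,0,0,0,0,0,1]]}}

```text
clock: 31.38
ee_pos: [510.8, -32.3, 139.1]
tool_rot: [-3.139, 0.0, 0.001]
wrist_force: [-5.9, -0.2, 4.3]
finger_gap: 21.3
gripper_force: 64.5
```

```bash
python3 - <<'E'
from h import *
s,p,M,w=st();print(s['clock'],p,M[2],s['finger_gap'],s['wrist_force'],s['wrist_torque'])
E
```

```text
31.375 [510.7675917  -32.27213585 139.08573399] [-3.67172762e-04 -2.27853564e-03 -9.99997337e-01] 21.300044429576122 [-5.88686355 -0.23947188  4.34937099] [-0.12475069  1.06734506  0.00989511]
```

Call:
{"op": "apply_moves", "data": {"deltas": [[0,0,0,0,0,0.003,1],[0,0,0,0,0,0,1]]}}

```text
clock: 31.62
ee_pos: [511.2, -32.2, 137.6]
tool_rot: [-3.14, 0.0, -0.002]
wrist_force: [-5.9, -0.6, 3.6]
finger_gap: 21.0
gripper_force: 64.5
```

```bash
python3 - <<'E'
from h import *
s,p,M,w=st();print(s['clock'],p,M[2],s['finger_gap'],s['wrist_force'],s['wrist_torque'])
d=snap('wrist','w13');sd=snap('side','s13')
g=cv2.cvtColor(d['img'],cv2.COLOR_RGB2GRAY);m=(cv2.medianBlur(g,5)>185).astype(np.uint8)
d0=load('w12');g0=cv2.cvtColor(d0['img'],cv2.COLOR_RGB2GRAY);m0=(cv2.medianBlur(g0,5)>185).astype(np.uint8)
for mm in(m0,m):
    print([(np.where(mm[:,c])[0].min(),np.where(mm[:260,c])[0].max()) for c in(260,280,300)],[ (np.where(mm[r,190:370])[0][[0,-1]]+190).tolist() for r in(170,190,210)])
E
```

```text
31.625 [511.19896548 -32.20067227 137.58785776] [ 9.74569844e-04 -1.90680949e-03 -9.99997707e-01] 20.965414902453354 [-5.87485966 -0.63135812  3.61022883] [-0.16477398  1.20388939 -0.01407472]
[(np.int64(138), np.int64(249)), (np.int64(133), np.int64(238)), (np.int64(136), np.int64(232))] [[225, 339], [220, 344], [222, 342]]
[(np.int64(129), np.int64(251)), (np.int64(0), np.int64(246)), (np.int64(129), np.int64(240))] [[190, 369], [190, 340], [190, 347]]
```

Call:
{"op": "apply_moves", "data": {"deltas": [[0,0,0,0,0,0.004,1]]}}

```text
clock: 31.85
ee_pos: [511.4, -32.2, 136.2]
tool_rot: [-3.141, 0.0, -0.002]
wrist_force: [-20.2, 0.3, 35.1]
finger_gap: 20.8
gripper_force: 69.0
```

Call:
{"op": "apply_moves", "data": {"deltas": [[0,0,0,0,0,0.003,1]]}}

```text
clock: 31.98
ee_pos: [511.1, -32.3, 135.2]
tool_rot: [3.141, -0.0, 0.001]
wrist_force: [-21.6, -0.6, 33.6]
finger_gap: 21.1
gripper_force: 69.2
```

Call:
{"op": "apply_moves", "data": {"deltas": [[0,0,0,0,0,-0.003,1],[0,0,0,0,0,0,1]]}}

```text
clock: 32.22
ee_pos: [511.2, -32.3, 135.7]
tool_rot: [-3.141, 0.0, -0.002]
wrist_force: [-10.8, -0.6, 16.1]
finger_gap: 21.3
gripper_force: 67.0
```

Call:
{"op": "apply_moves", "data": {"deltas": [[0,0,0,0,0,-0.005,1],[0,0,0,0,0,0,1]]}}

```text
clock: 32.48
ee_pos: [511.7, -32.3, 139.3]
tool_rot: [-3.14, 0.0, -0.004]
wrist_force: [-5.3, -0.6, 3.4]
finger_gap: 21.1
gripper_force: 65.2
```

Call:
{"op": "apply_moves", "data": {"deltas": [[0,0,0,0,0,-0.02,1],[0,0,0,0,0,-0.04,1],[0,0,0,0,0,-0.01,1],[0,0,0,0,0,0,1],[0,0,0,0,0,0,1]]}}

```text
clock: 33.1
ee_pos: [510.8, -32.1, 206.2]
tool_rot: [-3.139, -0.0, -0.0]
wrist_force: [-0.3, -0.2, -3.9]
finger_gap: 21.1
gripper_force: 64.4
```

The static press at 38 N proves the stamp reached its stop. One more quick blow makes certain of the strike.

Call:
{"op": "apply_moves", "data": {"deltas": [[0,0,0,0,0,0.036,1],[0,0,0,0,0,0.035,1],[0,0,0,0,0,0,1],[0,0,0,0,0,-0.04,1],[0,0,0,0,0,-0.04,1],[0,0,0,0,0,0,1],[0,0,0,0,0,0,1]]}}

```text
clock: 33.98
ee_pos: [511.1, -32.1, 215.9]
tool_rot: [-3.139, -0.0, -0.002]
wrist_force: [0.2, 0.2, -3.1]
finger_gap: 21.0
gripper_force: 67.3
```

```bash
python3 - <<'E'
from h import *
s,p,M,w=st();print(s['clock'],p,M[2],w,s['finger_gap'],s['wrist_force'])
d=snap('wrist','w14');d0=load('w12')
for x in(d0,d):
    g=cv2.medianBlur(cv2.cvtColor(x['img'],cv2.COLOR_RGB2GRAY),5)
    print(g[100:270:6,280].tolist(), g[190,190:370:6].tolist())
    c=cv2.HoughCircles(g[60:300,150:420],cv2.HOUGH_GRADIENT,1.5,200,param1=80,param2=25,minRadius=45,maxRadius=100);print(c+[150,60,0])
E
```

```text
33.975 [511.08232431 -32.13150059 215.92050608] [ 0.00130635 -0.00276516 -0.99999532] 0.00022802296124365174 21.00089854501959 [ 0.17239399  0.21495292 -3.10779133]
[157, 70, 86, 88, 93, 156, 196, 196, 197, 197, 197, 196, 196, 197, 196, 196, 196, 196, 196, 195, 195, 194, 194, 191, 108, 105, 103, 82, 84] [184, 184, 184, 183, 148, 190, 196, 196, 196, 196, 196, 196, 196, 196, 196, 196, 195, 196, 195, 195, 197, 197, 196, 195, 195, 193, 166, 137, 137, 135]
[[[279.75       192.75        67.34999847]]]
[150, 68, 88, 100, 194, 120, 30, 29, 30, 48, 98, 100, 147, 167, 194, 183, 182, 182, 182, 181, 181, 182, 182, 181, 182, 181, 119, 104, 103] [188, 189, 188, 189, 188, 115, 127, 156, 159, 187, 191, 185, 184, 182, 182, 183, 182, 183, 185, 198, 199, 196, 173, 162, 130, 108, 138, 139, 138, 136]
[[[279.75 228.75  74.25]]]
```

```bash
python3 - <<'E'
from h import *
H=np.array(snapshot('wrist')['hand_eye']);d=load('w14');d['E']=H
# rotate about tool y axis thru handle axis at grip (z=-2.6)
for off in(46,49):
  for th in np.arange(0,.6,.05):
    r=lambda x,z:[x*np.cos(th)+z*np.sin(th),0,-2.6-x*np.sin(th)+z*np.cos(th)]
    print(off,th.round(2),'far top',proj(d,r(off+22,-36))[1].round(),'near top',proj(d,r(off-22,-36))[1].round(),'far bottom',proj(d,r(off+22,36))[1].round())
g=cv2.medianBlur(cv2.cvtColor(d['img'],cv2.COLOR_RGB2GRAY),3)
print(g[110:270:3,280].tolist())
E
```

```text
46 0.0 far top 129.0 near top 269.0 far bottom 126.0
46 0.05 far top 136.0 near top 276.0 far bottom 123.0
46 0.1 far top 145.0 near top 283.0 far bottom 119.0
46 0.15 far top 154.0 near top 290.0 far bottom 116.0
46 0.2 far top 165.0 near top 297.0 far bottom 113.0
46 0.25 far top 176.0 near top 304.0 far bottom 111.0
46 0.3 far top 189.0 near top 311.0 far bottom 109.0
46 0.35 far top 203.0 near top 317.0 far bottom 107.0
46 0.4 far top 218.0 near top 324.0 far bottom 105.0
46 0.45 far top 234.0 near top 330.0 far bottom 104.0
46 0.5 far top 251.0 near top 337.0 far bottom 103.0
46 0.55 far top 268.0 near top 343.0 far bottom 103.0
49 0.0 far top 118.0 near top 261.0 far bottom 120.0
49 0.05 far top 125.0 near top 268.0 far bottom 116.0
49 0.1 far top 133.0 near top 275.0 far bottom 113.0
49 0.15 far top 143.0 near top 282.0 far bottom 110.0
49 0.2 far top 153.0 near top 289.0 far bottom 107.0
49 0.25 far top 165.0 near top 297.0 far bottom 104.0
49 0.3 far top 178.0 near top 304.0 far bottom 101.0
49 0.35 far top 192.0 near top 311.0 far bottom 99.0
49 0.4 far top 208.0 near top 319.0 far bottom 98.0
49 0.45 far top 224.0 near top 326.0 far bottom 96.0
49 0.5 far top 242.0 near top 332.0 far bottom 96.0
49 0.55 far top 261.0 near top 339.0 far bottom 95.0
[88, 88, 94, 101, 145, 199, 187, 69, 31, 30, 29, 29, 31, 30, 29, 76, 97, 99, 98, 102, 127, 152, 161, 173, 196, 189, 183, 183, 183, 183, 182, 182, 183, 183, 182, 181, 182, 181, 181, 181, 182, 182, 182, 181, 182, 182, 182, 180, 172, 106, 103, 104, 103, 103]
```

Call:
{"op": "apply_moves", "data": {"deltas": [[0,-0.13,0,0,0,0,1],[0,-0.13,0,0,0,0,1],[0,0,0,0,-0.04,0,1],[0,0,0,0,-0.05,0,1],[0,0,0,0,-0.05,0,1],[0,0,0,0,-0.05,0,1],[0,0,0,0,-0.05,0,1],[0,0,0,0,-0.05,0,1]]}}

```text
clock: 35.08
ee_pos: [511.4, 259.0, 216.1]
tool_rot: [-3.114, 0.0, 0.405]
wrist_force: [-0.0, 0.5, -2.6]
finger_gap: 21.0
gripper_force: 67.1
```

Call:
{"op": "apply_moves", "data": {"deltas": [[0,0,0,0,-0.017,0,1],[0,0,0,0,0,0,1],[0,0,0,0,0,0,1]]}}

```text
clock: 35.45
ee_pos: [512.4, 272.4, 216.9]
tool_rot: [-3.115, 0.004, 0.403]
wrist_force: [0.7, -0.0, -3.4]
finger_gap: 21.1
gripper_force: 67.1
```

```bash
python3 - <<'E'
from h import *
s,p,M,w=st();print(s['clock'],M.round(3).tolist(),s['finger_gap'])
to(492,275,80);to(492,275,46)
sd=snap('side','s15');g=cv2.cvtColor(sd['img'],cv2.COLOR_RGB2GRAY)
E
```

```text
35.45 [[0.967, -0.002, -0.255], [-0.002, -1.0, 0.001], [-0.255, -0.0, -0.967]] 21.051504260437678
turn z 0 then shift [ 15.1  -2.5 137.6] now [512.4 272.4 216.9] yaw -0.0023 tilt [-2.547e-01 -3.000e-04 -9.670e-01]
turn z 0 then shift [ 23.8  -2.5 170.5] now [512.4 272.4 216.9] yaw -0.0023 tilt [-2.547e-01 -3.000e-04 -9.670e-01]
```

Call:
{"op": "apply_moves", "data": {"deltas": [[0,0,0,0.005,-0.0008,0.046,1],[0,0,0,0.005,-0.0008,0.046,1],[0,0,0,0.005,-0.0009,0.0456,1],[0,0,0,0.0045,0,0.017,1],[0,0,0,0.0015,0,0.0055,1],[0,0,0,0,0,0,1],[0,0,0,0,0,0,1]]}}

```text
clock: 36.38
ee_pos: [492.6, 278.3, 59.2]
tool_rot: [-3.112, -0.0, 0.398]
wrist_force: [-0.3, 0.2, -3.5]
finger_gap: 20.7
gripper_force: 66.9
```

Call:
{"op": "apply_moves", "data": {"deltas": [[0,0,0,0.001,0,0.004,1],[0,0,0,0,0,0,1],[0,0,0,0,0,0,1]]}}

```text
clock: 36.75
ee_pos: [491.2, 277.8, 53.5]
tool_rot: [-3.113, -0.001, 0.402]
wrist_force: [0.8, -0.2, -3.2]
finger_gap: 20.5
gripper_force: 66.9
```

Call:
{"op": "apply_moves", "data": {"deltas": [[0,0,0,0.001,0.003,0.004,1],[0,0,0,0,0,0,1],[0,0,0,0,0,0,1]]}}

```text
clock: 37.12
ee_pos: [491.2, 274.7, 49.2]
tool_rot: [-3.113, -0.001, 0.403]
wrist_force: [-0.3, 0.5, -3.1]
finger_gap: 20.8
gripper_force: 66.9
```

Call:
{"op": "apply_moves", "data": {"deltas": [[0,0,0,0.0008,0,0.003,1],[0,0,0,0,0,0,1],[0,0,0,0,0,0,1]]}}

```text
clock: 37.5
ee_pos: [491.2, 274.8, 46.2]
tool_rot: [-3.113, -0.001, 0.402]
wrist_force: [0.6, -0.1, -2.2]
finger_gap: 21.1
gripper_force: 66.9
```

Call:
{"op": "apply_moves", "data": {"deltas": [[0,0,0,0.0005,0,0.002,1],[0,0,0,0,0,0,1],[0,0,0,0,0,0,1]]}}

```text
clock: 37.88
ee_pos: [491.2, 274.8, 44.1]
tool_rot: [-3.113, -0.001, 0.402]
wrist_force: [-0.5, -0.2, -3.6]
finger_gap: 21.3
gripper_force: 66.9
```

Call:
{"op": "apply_moves", "data": {"deltas": [[0,0,0,0.0005,0,0.002,1],[0,0,0,0,0,0,1],[0,0,0,0,0,0,1]]}}

```text
clock: 38.25
ee_pos: [491.3, 275.0, 42.6]
tool_rot: [-3.113, -0.001, 0.402]
wrist_force: [-2.2, -1.1, 2.9]
finger_gap: 20.9
gripper_force: 67.8
```

Call:
{"op": "apply_moves", "data": {"deltas": [[0,0,0,0.0005,0,0.002,1],[0,0,0,0,0,0,1],[0,0,0,0,0,0,1]]}}

```text
clock: 38.62
ee_pos: [491.0, 275.1, 42.2]
tool_rot: [-3.114, -0.001, 0.403]
wrist_force: [-3.5, -3.3, 13.4]
finger_gap: 21.1
gripper_force: 69.3
```

Call:
{"op": "apply_moves", "data": {"deltas": [[0,0,0,-0.0005,0,-0.002,1],[0,0,0,0,0,0,-0.2],[0,0,0,0,0,0,-0.2],[0,0,0,0,0,0,-0.2],[0,0,0,0,0,0,-0.2],[0,0,0,-0.008,0,-0.025,-0.2],[0,0,0,-0.015,0,-0.045,-0.2],[0,0,0,-0.015,0,-0.045,-0.2]]}}

```text
clock: 39.62
ee_pos: [483.3, 274.4, 163.9]
tool_rot: [-3.113, -0.001, 0.404]
wrist_force: [0.4, 0.8, 0.2]
finger_gap: 51.1
gripper_force: 0.0
```

Call:
{"op": "apply_moves", "data": {"deltas": [[0,0.13,0,0,0,-0.04,-0.2],[0,0.125,0,0,0,-0.04,-0.2],[0,0,0,-0.02,0,-0.03,-0.2],[0,0,0,0,0,0,-0.2],[0,0,0,0,0,0,-0.2]]}}

```text
clock: 40.25
ee_pos: [479.1, 273.6, 270.5]
tool_rot: [-3.14, 0.0, 0.004]
wrist_force: [-0.2, -0.0, 0.0]
finger_gap: 51.1
gripper_force: 0.0
```

```bash
python3 - <<'E'
from h import *
s,p,M,w=st();print(s['clock'],p,w,M[2],s['finger_gap'],s['wrist_force'])
d=snap('wrist','w16');sd=snap('side','s16');s0=load('side0')
hsv=cv2.cvtColor(d['img'],cv2.COLOR_RGB2HSV);H,S,V=[hsv[...,i].astype(int) for i in range(3)]
m=((S>90)&(H>8)&(H<25)&(V>90)).astype(np.uint8);m[:,:230]=0;m[:,330:]=0
n,l,t,c=cv2.connectedComponentsWithStats(m);i=1+t[1:,4].argmax();print('wood',t[i],c[i],onz(d,*c[i],59))
u,v=proj(d,[537,274,82]);w_=((V>150)&(S<30)).astype(np.uint8);w_[:,:int(u)-32]=0;w_[:,int(u)+32:]=0;w_[:max(0,int(v)-32)]=0;w_[int(v)+32:]=0
n,l,t,c=cv2.connectedComponentsWithStats(w_);i=1+t[1:,4].argmax();(a,b),r=cv2.minEnclosingCircle(max(cv2.findContours((l==i).astype(np.uint8),0,1)[0],key=cv2.contourArea));print('head',u,v,'got',a,b,r,onz(d,a,b,82))
# difference of side image now vs start
df=cv2.absdiff(sd['img'],s0['img']).max(2);df=(cv2.medianBlur(df,3)>40).astype(np.uint8)
n,l,t,c=cv2.connectedComponentsWithStats(df);print([(t[i].tolist()) for i in range(1,n) if t[i,4]>25])
cv2.imwrite('pics/df.png',df*255)
E
```

```text
40.25 [479.13940144 273.63715    270.49922727] -0.0002701241729539274 [-0.00257738 -0.00184613 -0.99999497] 51.13717952982975 [-0.183034   -0.03945115  0.01079428]
wood [ 270  157   19   94 1642] [279.36479903 201.93909866] [462.26677891 274.9490568   59.        ]
head 280.2081117035504 134.41764994428095 got 278.9310302734375 134.27586364746094 21.30280113220215 [537.13610166 275.26339259  82.        ]
[[481, 0, 79, 34, 1828], [261, 17, 42, 15, 302], [305, 18, 146, 63, 3687], [442, 36, 37, 60, 1203], [191, 68, 80, 224, 8643], [196, 107, 11, 18, 159], [367, 151, 50, 112, 2733], [433, 156, 7, 8, 38], [535, 162, 25, 64, 301], [306, 195, 52, 17, 450], [503, 226, 26, 61, 564], [545, 233, 15, 14, 102], [263, 234, 47, 15, 257], [449, 274, 42, 31, 881], [254, 291, 135, 61, 4217], [443, 311, 17, 11, 113], [217, 327, 14, 11, 45], [243, 340, 13, 12, 101]]
```

```bash
python3 -c "
from workcell import ctrl
print(ctrl.finish_job())"
```

```text
the job is handed in; nothing more can be done
None
```

I handed the job in at about 40 s, but no verdict came back. The coupon was pushed hard against the stop and clamped at about 6.84 rad. I struck the stamp twice, and a press in between drove it fully down. The mallet is back upright on its block. I dropped the coupon once on the way and re-gripped it, and I did not re-measure the coupon, or check the bystanders' positions, after clamping and striking.

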